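Set the drilling guide's eccentric roller for 25 mm rails

ROBOT

A 6-joint arm with a two-finger parallel gripper is mounted at the origin on the work surface. World frame = base frame: x ahead of the robot, y to its left, z up, the work surface at z = 0. Lengths are in m, angles in degrees, forces in N, time in s.
With the tool pointing down it reaches from about 0.25 to 0.8 m from the base axis. Payload 8.5 kg.
Tool frame: the origin (TCP) lies on the centre line of the jaws, within the pads' length; the fingertips stand 17 mm ahead of it and the grasp point (between the pads) lies 2 mm behind it; x points along the fingers, y is the direction in which the jaws open and shut, and the axes are right-handed (so a half turn about x gives the same grasp; the last joint's range is limited). The gripper opens to 85 mm and grips with 20 to 120 N. Pads are 22 mm wide; open, the fingers measure 114 mm over their backs; the gripper's body (76 mm by 85 mm) begins 54 mm behind the grasp point. The pads swing forward as they close: fully open they stand 13 mm farther back than shut.
Start: joints at [-64.057, 13.648, -0.773, 75.585, 0, 90], TCP at [0.23, -0.472, 0.248] pointing down, gripper open.
Joint ranges: [-152.45, 152.45], [-59.26, 108.67], [-65.41, 83.53], [-104.44, 129.93], [-82.83, 76.93], [-180, 180]. Speed limits (degrees/s): [127.2, 127.2, 159.86, 180, 180, 180].

INTERFACE

Orientations are given as [roll, pitch, yaw] about the fixed x, y, z axes, in that order (R = Rz(yaw) Ry(pitch) Rx(roll)).
In Python, from cell import arm gives the robot as it stands. The module is installed in compiled form; this text tells all that it offers.
- The arm moves only by the tool apply_moves, never from a script. Its argument "motion" is a list of rows, each a list of 7 numbers: the shift along the tool's x, y, z in mm, then the turn, a rotation vector about the tool's x, y, z in degrees, then the finger opening in mm, from 0 to 85.4. A call has 1 to 8 rows; each row is the pose to reach, as a shift and turn from the pose commanded when the call began, along the tool's axes at that moment; what a row does not reach only later rows make up. A row lasts 1/8 s, in which the tool goes at most 62.5 mm and 10.7 degrees, less where a joint would pass 70% of its speed; a pose out of reach is approached as far as the arm can. A call with a gripper value outside its range is refused whole. The fingers move at their own pace and stop on an object; "newtons" is the grip in N (left out, the last holds). Time passes only in rows, so rows that repeat a pose let the fingers close. It gives the time, the measured TCP pose, the force and the opening at its end, in the units of the state.
- arm.get_state(): the state, without advancing time (a new reading comes with each control period).
- arm.camera(name): name is "scene" or "top" or "wrist"; returns a dict with "frame" (420x560x3 uint8, blue, green, red), "camera_matrix" (3x3 intrinsics, pixels), "R" (3x3) and "t" (3): a world point X has camera coordinates R X + t; the wrist camera has in their place "tool_from_camera" (4x4, takes a point from camera to tool coordinates, whose origin is the TCP and whose axes are the tool frame's). Camera axes: x right, y down, z forward; pixel columns grow to the right and rows downward; lengths in m; the calibration is good to about 2 mm. A picture is of the moment at which its call begins: read the wrist's pose just before it. There is no depth.
- arm.close_job(): hands the job in, once; it reports no verdict.
The state is a dict: "time": time; "qpos": joint angles; "joint_vel": joint speeds; "joint_efforts": joint torques, N m; "tcp_pos": TCP position; "ee_rot": TCP orientation; "wrist_force": force on the tool from outside, world axes, zero at the start; "wrist_torque": the same for the moment, N m; "grip_width": opening from 0.0 (shut) to 1.0 (fully open).
Only numpy, scipy, OpenCV 4.12 (cv2) and the standard library are available. Lean on these libraries where they do the work, as an engineer would, in place of code of your own. Each camera call takes 0.05 s, during which the arm holds its last target. There are 200 camera calls.

TASK

Get the bench drilling guide ready for 25 mm rails: clear all the cast corner brackets off its bed, the left-hand ones into the red bin and the right-hand ones into the green bin. Stand the blue-topped 25 mm setting block lengthwise against the fence, between fence and guide roller, turn the orange-winged eccentric bolt until the roller just touches the block without jamming it, then let go of the bolt and slide the block lengthwise along the fence, clear of the roller, to feel that it runs out easily. Leave the roller at that setting and put the block back upright into its own slot with the blue labels; the yellow and orange blocks stay in theirs.

Things in the scene. Friction and masses are not known exactly. Their poses are not given: they have to be found in the camera images.
- guide: the drilling guide's bed, fixed: grey-faced plywood 350 (x) x 380 (y) x 12 mm. Origin at the centre of its underside, on the bench; x points to the fence (away from the robot), y along the fence. Top 12 mm above the origin. The eccentric bolt's axis stands at own x 65, y 50 mm.
- fence: aluminium fence on the bed, 370 long (y), 24 thick, 22 mm high, fixed. Origin: foot of the middle of its front face, on the bed. The face is the plane x = 0 and looks to -x, to the roller. Its distance from the bolt varies by a few mm between starts. A dark stop, 36 mm high, juts 27 mm from the face at y = 161 to 175; black knobs, 28 mm high, behind at x 43, y -120 and 120.
- eccentric (a joint): angle of the eccentric bolt, rad, 0 to 2.8; grows turning clockwise seen from above, which brings the roller nearer the fence: gap = (bolt axis to fence face) - 20 mm + 8 mm x cos(angle). Starts at 0.2 to 0.6, over 4 mm too wide; right at about 1.2 to 1.95, depending on the fence. Friction 0.08 N m: it stays where left, but a block squeezed above about 10 N pushes it back.
- wing (a point): centre of the bolt's orange wing head, on the bolt's axis, 69 mm above the bed; turns with the bolt. A bar 44 long (y), 14 thick (x), 24 mm high (57 to 81 mm above the bed, steel cap to 84): grip it from above across the 14 mm. Shank below it 16 mm in diameter. It overhangs the gap: a block goes in and out beneath it sliding along the fence, not from above.
- roller_axis (a point): point on the guide roller's axis at bed height. Black free-spinning wheel of radius 20 mm, from 4 to 23 mm above the bed, carried by the eccentric bolt. Gap to the fence = minus this point's x in the fence's frame, less 20 mm. Right when it fits the 25 mm block: 24.2 (slight squeeze) to 26.2 mm (slight play).
- block_blue: setting block, beech with a blue top, 150 (x) x 25 (y) x 50 mm high, about 0.21 kg. Origin at the centre of its underside. Starts upright on the bench beyond the rack, roughly along y. Grip it across its 25 mm, above fence and roller. Slide it in along the fence from the -y side: with its middle 55 mm short of the bolt the roller bears near its end and the gripper clears the wing.
- slot_blue: wooden slot with blue labels at both ends, home of the blue-topped block, fixed. Origin at the centre of its underside, x lengthwise. Floor 4 mm above the origin, inside 154 x 30 mm, walls 4 thick up to 22 mm (labels 24 mm) above the origin. Three slots lie side by side, 70 mm apart, on a plywood board; their order varies.
- slot_yellow: wooden slot with yellow labels at both ends, home of the yellow-topped block, fixed. Origin at the centre of its underside, x lengthwise. Floor 4 mm above the origin, inside 154 x 23 mm, walls 4 thick up to 22 mm (labels 24 mm) above the origin. Three slots lie side by side, 70 mm apart, on a plywood board; their order varies.
- slot_orange: wooden slot with orange labels at both ends, home of the orange-topped block, fixed. Origin at the centre of its underside, x lengthwise. Floor 4 mm above the origin, inside 154 x 37 mm, walls 4 thick up to 22 mm (labels 24 mm) above the origin. Three slots lie side by side, 70 mm apart, on a plywood board; their order varies.
- block_yellow: setting block, beech with a yellow top, 150 (x) x 18 (y) x 50 mm high, about 0.15 kg. Origin at the centre of its underside. It stands in its slot and must stay there.
- block_orange: setting block, beech with an orange top, 150 (x) x 32 (y) x 50 mm high, about 0.27 kg. Origin at the centre of its underside. It stands in its slot and must stay there.
- left1: left-hand cast bracket, bare metal, 0.11 kg, may be absent. Origin: centre of the underside. Base 64 (x) x 40 (y) x 6 mm. Tall back flange (grip it from above) over the 64 mm: 8 thick, middle at y = +16, top 45 mm above the origin. Low end cheek, 6 thick, top at 26 mm, at the -x end: at your left if you face the flange from the open side (mirror images). Starts on its base on the bed, any yaw.
- left2: left-hand cast bracket, bare metal, 0.11 kg, may be absent. Origin: centre of the underside. Base 64 (x) x 40 (y) x 6 mm. Tall back flange (grip it from above) over the 64 mm: 8 thick, middle at y = +16, top 45 mm above the origin. Low end cheek, 6 thick, top at 26 mm, at the -x end: at your left if you face the flange from the open side (mirror images). Starts on its base on the bed, any yaw.
- right1: right-hand cast bracket, bare metal, 0.11 kg, may be absent. Origin: centre of the underside. Base 64 (x) x 40 (y) x 6 mm. Tall back flange (grip it from above) over the 64 mm: 8 thick, middle at y = +16, top 45 mm above the origin. Low end cheek, 6 thick, top at 26 mm, at the +x end: at your right if you face the flange from the open side (mirror images). Starts on its base on the bed, any yaw.
- right2: right-hand cast bracket, bare metal, 0.11 kg, may be absent. Origin: centre of the underside. Base 64 (x) x 40 (y) x 6 mm. Tall back flange (grip it from above) over the 64 mm: 8 thick, middle at y = +16, top 45 mm above the origin. Low end cheek, 6 thick, top at 26 mm, at the +x end: at your right if you face the flange from the open side (mirror images). Starts on its base on the bed, any yaw.
- bin_left: red open bin for left-hand brackets, fixed. 150 (own x) x 190 (own y) mm outside, 60 mm high, walls and floor 4 to 5 mm. Origin at the centre of its underside. Room for two brackets side by side along own y. The two bins stand one behind the other at the robot's left; which is nearer varies.
- bin_right: green open bin for right-hand brackets, of the same make and size as the red one; origin likewise.

How it is judged:
By the outcome, as a careful person would: the job done as asked, in the order asked, and still so for the second after the job is handed in, with the robot touching nothing.
Of left1, left2, right1, right2 only 3 to 4 are there at a start; the rules pass over those that are not, and their reading is None.
At some moment in a run one of left1, left2, right1, right2 may be knocked a few centimetres aside while the robot is not near it.
It also fails if it takes over 210 s, if anything falls off the work surface, if the arm or the gripper's body presses on something with over 40 N, if the wrist force passes 120 N, or if a joint passes its speed limit or range.

## Working session

There is one attempt and no reset: what is moved stays moved. The work goes in short steps, Python scripts to look and compute and a tool call to move; the robot and the scene stay as the last step left them, time stands still between calls to the robot, and variables do not carry over. Pictures are saved under pics/ and viewed, about 12 in all and at most 16, crops included, and the job is handed in when it is done.

Besides the shell and the picture viewer there is one more tool, called after "Emit:" as name(argument=value, ...), one argument or row to a line, values as JSON. apply_moves: Moves the arm, as the interface text tells. Its arguments: {"type":"object","properties":{"motion":{"type":"array","items":{"type":"array","items":{"type":"number"}}},"newtons":{"type":"number"}},"required":["motion"]}

```bash
mkdir -p pics; cat > h.py <<'E'
import numpy as np, cv2
from scipy.spatial.transform import Rotation as Ro
from cell import arm
def snap(n,f=None):
    s=arm.get_state(); c=arm.camera(n)
    c=dict(c)
    if n=='wrist':
        Rt=Ro.from_euler('xyz',s['ee_rot'],degrees=True).as_matrix(); T=np.eye(4);T[:3,:3]=Rt;T[:3,3]=s['tcp_pos']
        M=np.linalg.inv(T@np.array(c['tool_from_camera'])); c['R']=M[:3,:3]; c['t']=M[:3,3]
    c={k:np.array(v) for k,v in c.items()}
    if f:
        cv2.imwrite('pics/'+f+'.png',c['frame']); np.savez('pics/'+f+'.npz',**c)
    return c
def load(f): return dict(np.load('pics/'+f+'.npz'))
def ray(c,uv):
    d=c['R'].T@np.linalg.inv(c['camera_matrix'])@np.array([uv[0],uv[1],1.]); o=-c['R'].T@c['t']; return o,d
def at(c,uv,z):
    o,d=ray(c,uv); return o+d*(z-o[2])/d[2]
def proj(c,X):
    p=c['camera_matrix']@(c['R']@np.array(X,float)+c['t']); return p[:2]/p[2]
E
python3 - <<'E'
from h import *
np.set_printoptions(precision=4,suppress=True)
print(arm.get_state())
for n in('scene','top','wrist'):
    c=snap(n,n+'0'); print(n,c['frame'].shape,-c['R'].T@c['t'],c['R'][2],c['camera_matrix'][0,0])
E
```

```text
{'time': 0.0, 'qpos': array([-64.0557,  13.6808,  -0.8168,  75.5853,   0.0012,  90.0007]), 'joint_vel': array([ 0.0889,  0.1068,  0.0234,  0.0922, -0.0641,  0.0136]), 'joint_efforts': array([  0.0004, -53.878 ,  34.6441,   0.0186,   0.0001,   0.    ]), 'tcp_pos': array([ 0.2295, -0.4717,  0.2477]), 'ee_rot': array([-90.8537,  89.9172, 115.0899]), 'wrist_force': array([-0.709 , -0.3215, -0.6054]), 'wrist_torque': array([0.0091, 0.0056, 0.0422]), 'grip_width': 1.0013578276185062}
scene (420, 560, 3) [1.0379 0.0979 0.969 ] [-0.4938 -0.1275 -0.8602] 389.1107186265955
top (420, 560, 3) [ 0.3672 -0.0297  1.0731] [ 0.1758 -0.0034 -0.9844] 404.98726733762896
wrist (420, 560, 3) [ 0.2988 -0.4369  0.3741] [-0.2686 -0.1295 -0.9545] 377.17978070854144
```

View pics/top0.png

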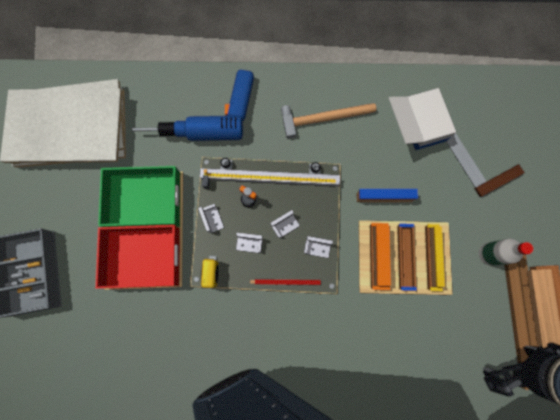

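View pics/scene0.png

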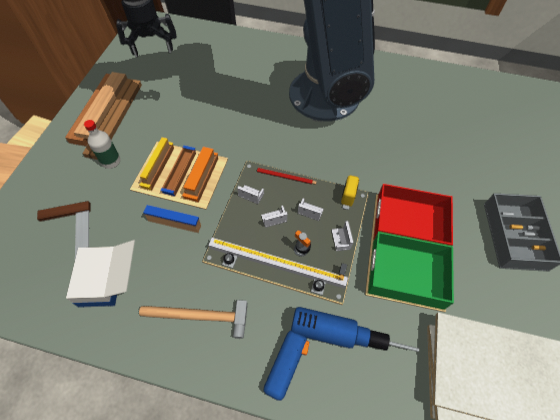

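The scene picture and the top picture show the same layout. The bed has four brackets near top-image pixels (210,218), (249,242), (286,223) and (318,247). The eccentric is at (248,195), the bins are on the left with green farther away, the blue block is at (388,194), and the slots run orange, blue, yellow at x 381, 407, 436. A red pencil and a yellow object also lie on the bed.

```bash
cat >> h.py <<'E'
def Rdown(phi):
    c,s=np.cos(np.radians(phi)),np.sin(np.radians(phi)); return np.array([[0,c,s],[0,s,-c],[-1,0,0]])
def cur():
    s=arm.get_state(); return np.array(s['tcp_pos']),Ro.from_euler('xyz',s['ee_rot'],degrees=True).as_matrix()
def go(*tg,p0=None,R0=None):
    """each target (x,y,z,phi): prints row entries relative to the present pose"""
    p,R=cur()
    if p0 is not None: p,R=p0,R0
    for t in tg:
        phi=t[3]; best=None
        Rd=R.T@Rdown(phi); v=Ro.from_matrix(Rd).as_rotvec(degrees=True); d=R.T@(np.array(t[:3])-p)*1000
        print('row',np.round(d,1).tolist()+np.round(v,1).tolist(),'rows>=%.1f'%max(np.linalg.norm(d)/62.5,np.linalg.norm(v)/10.7))
E
python3 - <<'E'
from h import *
np.set_printoptions(precision=4,suppress=True)
c=load('top0')
for n,uv,z in [('bedTL',(200,158),.012),('TR',(341,162),.012),('BR',(339,292),.012),('BL',(192,291),.012),('wing',(248,190),.09),('blockL',(360,194),.05),('blockR',(418,194),.05),('slotbTop',(405,225),.024),('slotbBot',(408,291),.024),('green',(141,197),.06),('red',(138,258),.06)]+[('b%d'%i,q,.03) for i,q in enumerate([(210,218),(249,242),(286,223),(318,247)])]:
    print(n,at(c,uv,z))
s=load('scene0'); print('wing s',at(s,(303,235),.09))
print(cur()); go((.40,0.03,.35,90),(.40,0.03,.35,-90),(.40,0.03,.35,0))
t=[cv2.resize(c['frame'][q[1]-25:q[1]+25,q[0]-25:q[0]+25],(380,280),interpolation=cv2.INTER_CUBIC) for q in [(210,218),(249,242),(286,223),(318,247)]]
cv2.imwrite('pics/br.png',np.vstack([np.hstack(t[:2]),np.hstack(t[2:])]))
E
```

```text
bedTL [0.7125 0.1947 0.012 ]
TR [ 0.7053 -0.1899  0.012 ]
BR [ 0.3568 -0.1791  0.012 ]
BL [0.356  0.1992 0.012 ]
wing [0.6054 0.055  0.09  ]
blockL [ 0.6074 -0.2321  0.05  ]
blockR [ 0.6089 -0.3827  0.05  ]
slotbTop [ 0.5312 -0.3534  0.024 ]
slotbBot [ 0.361  -0.3536  0.024 ]
green [0.5914 0.3306 0.06  ]
red [0.436  0.3271 0.06  ]
b0 [0.5438 0.1575 0.03  ]
b1 [0.4819 0.0542 0.03  ]
b2 [ 0.5325 -0.041   0.03  ]
b3 [ 0.4706 -0.1241  0.03  ]
wing s [0.5967 0.056  0.09  ]
(array([ 0.2296, -0.4718,  0.2479]), array([[-0.0004,  0.4375, -0.8992],
       [ 0.0009, -0.8992, -0.4375],
       [-1.    , -0.001 , -0.    ]]))
row [-101.8, -376.8, -372.8, -154.1, -0.1, 0.0] rows>=14.4
row [-101.8, -376.8, -372.8, 25.9, 0.0, 0.1] rows>=8.6
row [-101.8, -376.8, -372.8, -64.1, -0.0, 0.1] rows>=8.6
```

View pics/br.png

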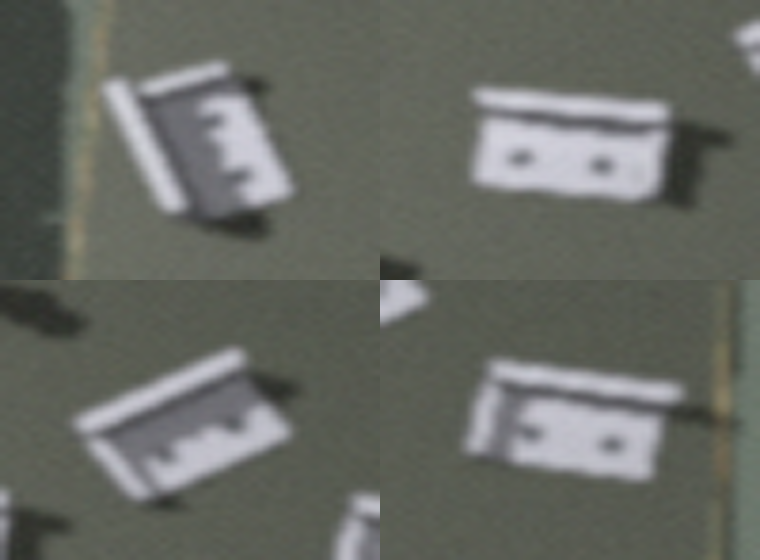

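Bracket chirality from the crops: b0 is right-hand, b2 and b3 are left-hand, and b1 is probably right-hand (its cheek is shadowed on the right). I'll move over the bed for a closer look.

```bash
python3 -c "
from h import *
go((.55,0.02,.33,-90))"
```

```text
row [-81.8, -302.2, -503.3, 25.9, 0.0, 0.1] rows>=9.5
```

Emit:
apply_moves(
  motion=[
    [-82,-302,-503,26,0,0,85],
    [-82,-302,-503,26,0,0,85],
    [-82,-302,-503,26,0,0,85],
    [-82,-302,-503,26,0,0,85],
    [-82,-302,-503,26,0,0,85],
    [-82,-302,-503,26,0,0,85],
    [-82,-302,-503,26,0,0,85],
    [-82,-302,-503,26,0,0,85],
  ],
)

```text
time: 1.15
tcp_pos: [0.4952, -0.0638, 0.3164]
ee_rot: [153.1, 90.0, -27.0]
wrist_force: [0.5, -1.2, -0.0]
grip_width: 0.994
```

```bash
python3 -c "
from h import *
print(cur()); go((.55,0.02,.33,-90)); go((.55,0.02,.33,90))
c=snap('wrist','w1'); cv2.imwrite('pics/w1b.png',cv2.resize(c['frame'],(800,600),interpolation=cv2.INTER_CUBIC))"
```

```text
(array([ 0.49519546, -0.06375995,  0.31635625]), array([[ 7.88525614e-05, -8.45036787e-04, -9.99999640e-01],
       [-4.01487333e-05, -9.99999642e-01,  8.45033623e-04],
       [-9.99999996e-01,  4.00820858e-05, -7.88864603e-05]]))
row [-13.6, -83.8, -54.7, -0.0, -0.0, -0.0] rows>=1.6
row [-13.6, -83.8, -54.7, 180.0, -0.0, 0.0] rows>=16.8
```

View pics/w1b.png

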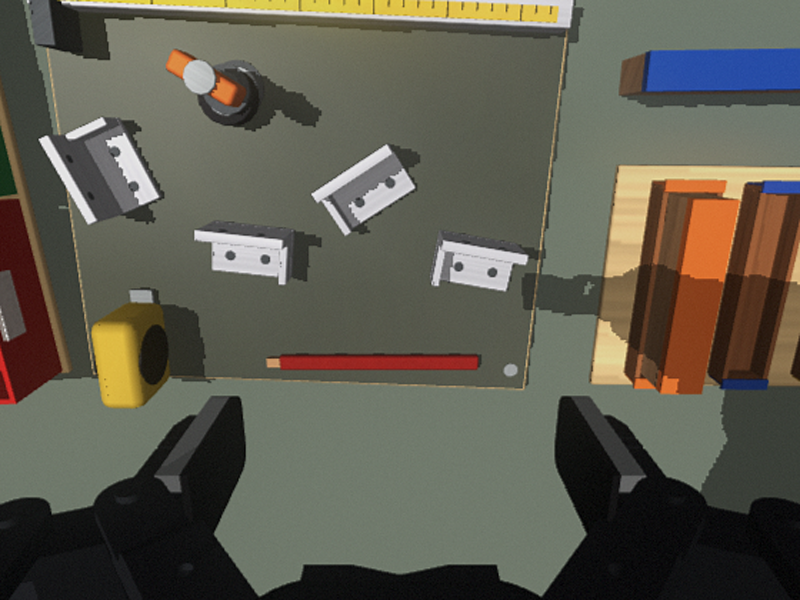

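This view shows b1's cheek on the right, so it is right-hand. Flange-top centrelines in 800-wide pixels: b0 (46,139)–(94,220), b1 (196,235)–(291,241), b2 (316,197)–(388,150), b3 (439,236)–(527,260). The wing is at (204,79).

```bash
cat > m.py <<'E'
from h import *
np.set_printoptions(precision=4,suppress=True)
c=load('w1'); k=1/1.42857
img=cv2.resize(c['frame'],(1680,1260),interpolation=cv2.INTER_CUBIC)
B={'b0':((46,139),(94,220)),'b1':((196,235),(291,241)),'b2':((316,197),(388,150)),'b3':((439,236),(527,260))}
def model(cheek):
    P=[]
    def rect(x0,x1,y0,y1,z): return [(x0,y0,z),(x1,y0,z),(x1,y1,z),(x0,y1,z)]
    return [rect(-32,32,12,20,45),rect(-32,32,-20,20,0)]+[rect(min(cheek*26,cheek*32),max(cheek*26,cheek*32),-20,12,26)]
tiles=[]
for n,(a,b) in B.items():
    p,q=[at(c,np.array(u)*k,.057) for u in(a,b)]
    yaw=np.degrees(np.arctan2(*(p-q)[1::-1])); L=np.linalg.norm(p-q)*1000
    m=(p+q)/2
    # open side direction: own -y ; own x along the flange
    opend={'b0':-90,'b1':180,'b2':180,'b3':180}[n]
    th=np.radians(yaw)
    if np.cos(np.radians(yaw-90-opend))<0: th+=np.pi
    R=np.array([[np.cos(th),-np.sin(th),0],[np.sin(th),np.cos(th),0],[0,0,1]])
    o=np.array([m[0],m[1],.012])-R@np.array([0,.016,0])
    print(n,'flange mid',m,'yaw',np.degrees(th)%360,'len',L,'origin',o)
    im=img.copy()
    for r in model(+1 if n in('b0','b1') else -1):
        pts=[proj(c,o+R@np.array(v)/1000)*3+1 for v in r]
        cv2.polylines(im,[np.int32(pts)],True,(0,0,255),1)
    ctr=proj(c,o)*3; x,y=max(190,int(ctr[0])),max(140,int(ctr[1]))
    tiles.append(im[y-140:y+140,x-190:x+190])
cv2.imwrite('pics/fit.png',np.vstack([np.hstack(tiles[:2]),np.hstack(tiles[2:])]))
w=np.array([[168,57],[243,100],[204,79]])*k
print('wing ends', [at(c,u,z) for u,z in zip(w,(.093,.093,.096))])
E
python3 m.py
```

```text
b0 flange mid [0.5396 0.1688 0.057 ] yaw 22.831804424119785 len 60.42597713737776 origin [0.5458 0.154  0.012 ]
b1 flange mid [0.4985 0.0509 0.057 ] yaw 266.2427841418782 len 68.5568208600266 origin [0.4826 0.052  0.012 ]
b2 flange mid [ 0.5438 -0.0285  0.057 ] yaw 301.99472532984686 len 60.39434220807064 origin [ 0.5302 -0.037   0.012 ]
b3 flange mid [ 0.4909 -0.123   0.057 ] yaw 254.59952848675124 len 67.2888010424216 origin [ 0.4754 -0.1187  0.012 ]
wing ends [array([0.6146, 0.0759, 0.093 ]), array([0.5905, 0.0333, 0.093 ]), array([0.6021, 0.0547, 0.096 ])]
```

View pics/fit.png

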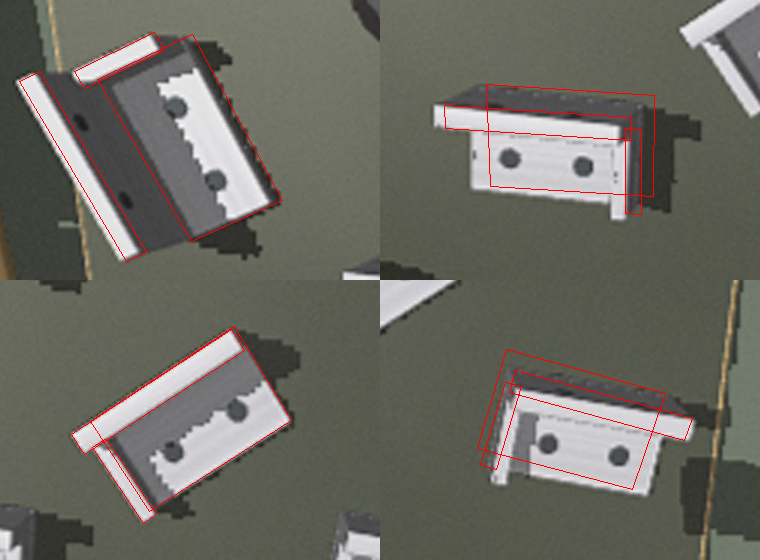

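```bash
cat >> h.py <<'E'
def chk():
    """patch change of each bracket in the top camera against top0"""
    a=load('top0')['frame'].astype(int); b=snap('top')['frame'].astype(int)
    for n,(x,y) in {'b0':(210,218),'b1':(249,242),'b2':(286,223),'b3':(318,247)}.items():
        print(n,'diff %.1f'%np.abs(a-b)[y-20:y+20,x-20:x+20].mean(),end=' ')
    print()
E
python3 - <<'E'
from h import *
print(arm.get_state()['qpos']); chk()
c=load('top0')
for n,q in {'green':[(103,169),(178,167),(177,227),(98,228)],'red':[(98,228),(177,226),(179,288),(96,290)]}.items(): print(n,[at(c,u,.06)[:2].round(3) for u in q])
go((.5438,-.0285,.12,32),(.5438,-.0285,.12,-148),(.5438,-.0285,.045,-148))
E
```

```text
[ -6.8042169   10.51104733   5.08949509  84.44111436   0.17923553
 173.04472877]
b0 diff 18.5 b1 diff 36.8 b2 diff 26.1 b3 diff 28.9 
green [array([0.665, 0.434]), array([0.672, 0.24 ]), array([0.515, 0.234]), array([0.51 , 0.433])]
red [array([0.51 , 0.433]), array([0.517, 0.235]), array([0.363, 0.221]), array([0.357, 0.424])]
row [196.2, -32.3, -46.6, -121.7, -0.1, -0.0] rows>=11.4
row [196.2, -32.3, -46.6, 58.3, -0.0, 0.1] rows>=5.4
row [271.2, -32.2, -46.5, 58.3, -0.0, 0.1] rows>=5.4
```

Emit:
apply_moves(
  motion=[
    [170,-32,-46,-122,0,0,50],
    [170,-32,-46,-122,0,0,50],
    [170,-32,-46,-122,0,0,50],
    [170,-32,-46,-122,0,0,50],
    [170,-32,-46,-122,0,0,50],
    [170,-32,-46,-122,0,0,50],
    [170,-32,-46,-122,0,0,50],
    [170,-32,-46,-122,0,0,50],
  ],
)

```text
time: 2.25
tcp_pos: [0.5401, -0.0342, 0.1458]
ee_rot: [-89.8, 90.0, 176.4]
wrist_force: [-0.2, -0.2, 0.2]
grip_width: 0.582
```

```bash
python3 -c "
from h import *
s=arm.get_state();print(s['tcp_pos'],s['grip_width'],s['qpos'])
go((.5438,-.0285,.12,32),(.5438,-.0285,.045,32),(.5438,-.0285,.15,32))
snap('wrist','w2')"
```

```text
[ 0.54009921 -0.03418153  0.1458388 ] 0.5821686754286105 [-3.62127362e+00  1.83267827e+01 -9.68865991e+00  6.20273103e+01
 -6.48337711e-06  9.01581545e+01]
row [25.8, 3.3, -5.9, -35.8, -0.0, 0.0] rows>=3.3
row [100.8, 3.4, -5.9, -35.8, -0.0, 0.0] rows>=3.3
row [-4.2, 3.3, -5.9, -35.8, -0.0, 0.0] rows>=3.3
```

Emit:
apply_moves(
  motion=[
    [26,3.3,-6,-35.8,0,0,50],
    [26,3.3,-6,-35.8,0,0,50],
    [26,3.3,-6,-35.8,0,0,50],
    [26,3.3,-6,-35.8,0,0,50],
    [65,3.3,-6,-35.8,0,0,50],
    [101,3.3,-6,-35.8,0,0,50],
    [101,3.3,-6,-35.8,0,0,50],
    [101,3.3,-6,-35.8,0,0,0],
  ],
  newtons=40,
)

```text
time: 3.3
tcp_pos: [0.5447, -0.0282, 0.0461]
ee_rot: [60.6, 90.0, 2.2]
wrist_force: [0.9, -0.2, -0.3]
grip_width: 0.383
```

Emit:
apply_moves(
  motion=[
    [0,0,0,0,0,0,0],
    [0,0,0,0,0,0,0],
    [0,0,0,0,0,0,0],
    [-50,0,0,0,0,0,0],
    [-110,0,0,0,0,0,0],
    [-110,0,0,0,0,0,0],
  ],
)

```text
time: 4.05
tcp_pos: [0.547, -0.0281, 0.1602]
ee_rot: [56.2, 89.5, -2.2]
wrist_force: [0.0, -0.3, -1.7]
grip_width: 0.089
```

```bash
python3 -c "
from h import *
s=arm.get_state();print(s['tcp_pos'],s['grip_width'],s['wrist_force'])
go((.437,.285,.155,90),(.437,.285,.043,90))
snap('wrist','w3')"
```

```text
[ 0.54695378 -0.02810884  0.16022847] 0.08887528590203783 [ 0.00731004 -0.29798209 -1.68047164]
row [4.2, 70.8, -324.2, -58.3, 0.5, -0.2] rows>=5.5
row [116.2, 70.0, -324.8, -58.3, 0.5, -0.2] rows>=5.6
```

Emit:
apply_moves(
  motion=[
    [4,76,-324,-58.3,0.5,0,0],
    [4,76,-324,-58.3,0.5,0,0],
    [4,76,-324,-58.3,0.5,0,0],
    [4,76,-324,-58.3,0.5,0,0],
    [4,76,-324,-58.3,0.5,0,0],
    [4,76,-324,-58.3,0.5,0,0],
    [4,76,-324,-58.3,0.5,0,0],
    [4,76,-324,-58.3,0.5,0,0],
  ],
)

```text
time: 5.1
tcp_pos: [0.4384, 0.2867, 0.1504]
ee_rot: [160.6, 89.5, 160.5]
wrist_force: [0.2, -0.1, -1.3]
grip_width: 0.087
```

```bash
python3 -c "
from h import *
s=arm.get_state();print(s['tcp_pos'],s['grip_width'],s['qpos'])
go((.437,.290,.155,90),(.437,.290,.043,90))
chk();c=snap('wrist','w4'); cv2.imwrite('pics/w4b.png',c['frame'])"
```

```text
[0.43839456 0.28674434 0.15035849] 0.08746066785150207 [ 32.960034    16.73486245 -11.32568617  62.25566274   0.41175995
  33.07140148]
row [-4.6, 3.3, -1.4, -0.1, -0.5, -0.2] rows>=0.1
row [107.4, 2.9, -0.5, -0.1, -0.5, -0.2] rows>=1.7
b0 diff 8.1 b1 diff 8.7 b2 diff 20.1 b3 diff 7.9
```

View pics/w4b.png

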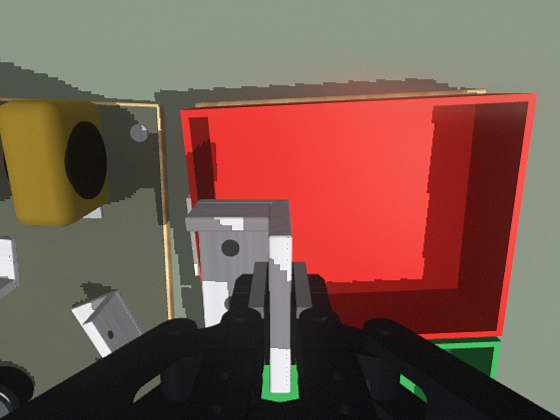

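The bracket is held above the red bin with its base towards the robot's right. The rim's outer corners are at about (182,110), (536,94) and (501,335).

```bash
python3 -c "
from h import *
c=load('w4')
for u in [(182,110),(536,94),(501,335)]: print(at(c,u,.06))
for X in [(.437,.29,.155)]: print(proj(c,X))"
```

```text
[0.3717919  0.23412346 0.06      ]
[0.36386517 0.43029366 0.06      ]
[0.5189953  0.43712954 0.06      ]
[284.91594539 303.09276888]
```

Emit:
apply_moves(
  motion=[
    [20,9,-4,0,0,0,0],
    [60,9,-4,0,0,0,0],
    [107,9,-4,0,0,0,0],
    [107,9,-4,0,0,0,0],
    [107,9,-4,0,0,0,25],
    [107,9,-4,0,0,0,25],
    [40,9,-4,0,0,0,25],
    [-10,9,-4,0,0,0,25],
  ],
)

```text
time: 6.2
tcp_pos: [0.4348, 0.2963, 0.1634]
ee_rot: [147.7, 89.5, 147.7]
wrist_force: [0.9, -0.1, -0.3]
grip_width: 0.291
```

```bash
python3 -c "
from h import *
s=arm.get_state();print(s['tcp_pos'],s['grip_width'],s['qpos'])
go((.4885,-.1223,.12,-11.5));go((.4885,-.1223,.15,-11.5))
snap('wrist','w5')"
```

```text
[0.43483159 0.2963323  0.16335206] 0.29132668368159875 [34.03593114 16.34247258 -9.84794183 63.99901239  0.43217022 34.07605294]
row [41.1, -418.8, 54.3, 101.5, -0.5, 0.2] rows>=9.5
row [11.1, -418.6, 54.1, 101.5, -0.5, 0.2] rows>=9.5
```

Emit:
apply_moves(
  motion=[
    [11,-419,54,101.5,0,0,45],
    [11,-419,54,101.5,0,0,45],
    [11,-419,54,101.5,0,0,45],
    [11,-419,54,101.5,0,0,45],
    [11,-419,54,101.5,0,0,45],
    [11,-419,54,101.5,0,0,45],
    [11,-419,54,101.5,0,0,45],
    [11,-419,54,101.5,0,0,45],
  ],
)

```text
time: 7.25
tcp_pos: [0.4889, -0.1258, 0.1484]
ee_rot: [-121.9, 89.6, 151.5]
wrist_force: [-0.3, 1.2, -0.1]
grip_width: 0.528
```

```bash
python3 -c "
from h import *
s=arm.get_state();print(s['tcp_pos'],s['grip_width'],s['qpos'])
go((.4885,-.1223,.12,-11.5),(.4885,-.1223,.045,-11.5))
c=snap('wrist','w6'); cv2.imwrite('pics/w6b.png',c['frame']); print(proj(c,(.4885,-.1223,.057)))
for s in(-.032,.032): print(proj(c,(.4885+s*np.sin(np.radians(11.5)),-.1223+s*np.cos(np.radians(11.5)),.057)))"
```

```text
[ 0.4889433  -0.12579757  0.14843407] 0.527536271947233 [-14.48376498  15.12112902 -13.9494203   61.31489285   0.09647151
  72.1042387 ]
row [28.4, -0.1, -3.4, 14.9, -0.2, 0.4] rows>=1.4
row [103.4, 0.4, -3.1, 14.9, -0.2, 0.4] rows>=1.7
[279.09068252 220.03281154]
[266.17279008 266.16151672]
[293.08184454 170.07155115]
```

View pics/w6b.png

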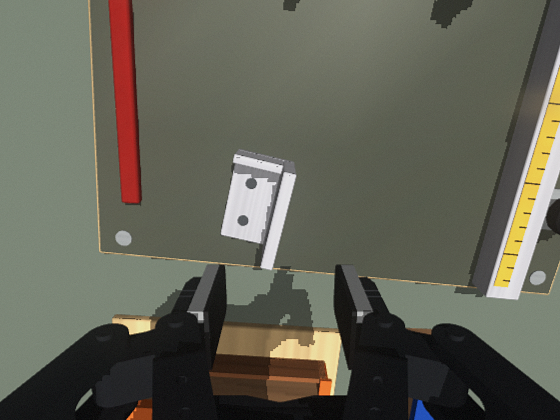

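The flange strip runs from (268,268) to (292,172), which matches the prediction to 2 px. I'll grasp it.

Emit:
apply_moves(
  motion=[
    [28,0,-3.3,15,0,0,45],
    [28,0,-3.3,15,0,0,45],
    [65,0,-3.3,15,0,0,45],
    [103,0.3,-3.3,15,0,0,45],
    [103,0.3,-3.3,15,0,0,45],
    [103,0.3,-3.3,15,0,0,0],
    [103,0.3,-3.3,15,0,0,0],
    [103,0.3,-3.3,15,0,0,0],
  ],
)

```text
time: 8.3
tcp_pos: [0.4891, -0.1189, 0.0467]
ee_rot: [-118.2, 89.7, 140.8]
wrist_force: [1.2, 0.2, 7.2]
grip_width: 0.089
```

Emit:
apply_moves(
  motion=[
    [0,0,0,0,0,0,0],
    [-50,0,0,0,0,0,0],
    [-110,0,0,0,0,0,0],
    [-110,0,0,0,0,0,0],
  ],
)

```text
time: 8.8
tcp_pos: [0.4914, -0.1198, 0.1601]
ee_rot: [159.2, 89.9, 58.3]
wrist_force: [0.0, -0.6, -1.3]
grip_width: 0.088
```

```bash
python3 -c "
from h import *
s=arm.get_state();print(s['tcp_pos'],s['grip_width'],s['qpos'])
go((.442,.378,.16,90),(.442,.378,.043,90))"
```

```text
[ 0.49140548 -0.11981493  0.16011529] 0.08772437710544902 [-13.77663968  14.41624506 -13.08259516  62.45934483   0.12930816
  87.16772896]
row [1.1, -143.0, -479.4, -100.9, -0.0, -0.1] rows>=9.4
row [118.1, -143.1, -479.1, -100.9, -0.0, -0.1] rows>=9.4
```

Emit:
apply_moves(
  motion=[
    [0,-143,-479,-101,0,0,0],
    [0,-143,-479,-101,0,0,0],
    [0,-143,-479,-101,0,0,0],
    [0,-143,-479,-101,0,0,0],
    [0,-143,-479,-101,0,0,0],
    [0,-143,-479,-101,0,0,0],
    [0,-143,-479,-101,0,0,0],
    [0,-143,-479,-101,0,0,0],
  ],
)

```text
time: 9.8
tcp_pos: [0.4386, 0.3802, 0.1572]
ee_rot: [167.6, 89.5, 153.0]
wrist_force: [0.9, -0.2, -2.1]
grip_width: 0.088
```

```bash
python3 -c "
from h import *
s=arm.get_state();print(s['tcp_pos'],s['grip_width'],s['qpos'])
go((.442,.378,.16,90),(.442,.378,.043,90));chk()"
```

```text
[0.43857436 0.38019231 0.15716645] 0.0880431972650145 [40.69965388 21.61634359 -2.87375866 65.69211289  0.44419644 55.33504202]
row [-2.9, -1.3, 3.8, -14.6, -0.5, -0.2] rows>=1.4
row [114.1, -1.5, 4.8, -14.6, -0.5, -0.2] rows>=1.8
b0 diff 4.0 b1 diff 4.1 b2 diff 19.1 b3 diff 23.6
```

Emit:
apply_moves(
  motion=[
    [0,-1.3,4,-14.6,0,0,0],
    [0,-1.3,4,-14.6,0,0,0],
    [60,-1.3,4,-14.6,0,0,0],
    [114,-1.4,4.5,-14.6,0,0,0],
    [114,-1.4,4.5,-14.6,0,0,0],
    [114,-1.4,4.5,-14.6,0,0,25],
    [114,-1.4,4.5,-14.6,0,0,25],
    [55,-1.4,4.5,-14.6,0,0,25],
  ],
)

```text
time: 10.85
tcp_pos: [0.441, 0.3744, 0.1]
ee_rot: [-177.2, 89.3, -177.6]
wrist_force: [0.6, 1.5, 0.7]
grip_width: 0.294
```

Emit:
apply_moves(
  motion=[
    [-60,0,0,0,0,0,30],
    [-75,0,0,0,0,0,45],
  ],
)

```text
time: 11.1
tcp_pos: [0.4451, 0.377, 0.1824]
ee_rot: [100.8, 89.5, 100.4]
wrist_force: [-0.4, 0.7, -0.2]
grip_width: 0.527
```

```bash
python3 -c "
from h import *
s=arm.get_state();print(s['tcp_pos'],s['grip_width'],s['qpos'])
go((.499,.0552,.15,-3.8),(.5396,.1688,.15,112.8))"
```

```text
[0.4450523  0.37695186 0.18235095] 0.5268108886379504 [40.03999294 20.74211773 -0.38129597 68.61980644  0.45091143 40.45537057]
row [29.4, -321.6, 56.3, 93.4, -0.5, -0.3] rows>=8.7
row [30.3, -207.7, 96.1, -23.2, 0.0, -0.5] rows>=3.7
```

Emit:
apply_moves(
  motion=[
    [30,-208,96,-23,0,0,42],
    [30,-208,96,-23,0,0,42],
    [30,-208,96,-23,0,0,42],
    [30,-208,96,-23,0,0,42],
    [30,-208,96,-23,0,0,42],
    [30,-208,96,-23,0,0,42],
  ],
)

```text
time: 11.85
tcp_pos: [0.5376, 0.1671, 0.1458]
ee_rot: [128.3, 89.5, 150.9]
wrist_force: [0.8, 0.2, 0.0]
grip_width: 0.491
```

```bash
python3 -c "
from h import *
s=arm.get_state();print(s['tcp_pos'],s['grip_width'],s['qpos'])
go((.5396,.1688,.12,112.8),(.5396,.1688,.045,112.8))
c=snap('wrist','w7')
im=c['frame'].copy()
for s in(-.032,.032):
  p=proj(c,(.5396+s*np.cos(np.radians(22.8)),.1688+s*np.sin(np.radians(22.8)),.057)); print(p); cv2.circle(im,tuple(int(v) for v in p.round()),2,(0,0,255),1)
cv2.imwrite('pics/w7b.png',im)"
```

```text
[0.53758239 0.16708972 0.14575859] 0.4909921157119588 [17.07659845 20.54305611 -6.32492735 63.48509183  0.3681762  -5.46197344]
row [25.7, 0.6, 2.7, -0.3, -0.3, -0.4] rows>=0.4
row [100.7, 0.1, 3.1, -0.3, -0.3, -0.4] rows>=1.6
[277.69710601 174.85017597]
[278.38694566 274.42161884]
```

View pics/w7b.png

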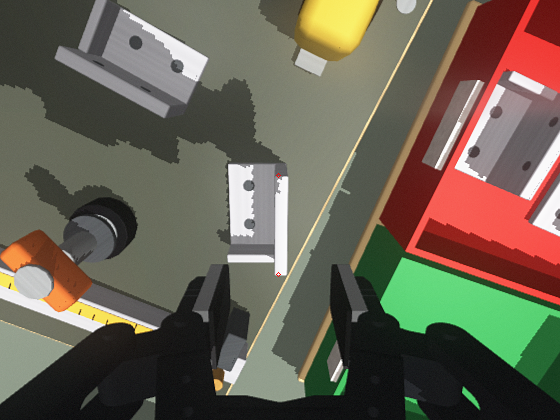

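The flange strip is about 3 px to the right of the prediction, so I'll shift +2 mm in tool y. Both left-hand brackets are in the red bin.

Emit:
apply_moves(
  motion=[
    [26,2.3,2.8,0,0,0,42],
    [65,2.2,3,0,0,0,42],
    [101,2,3,0,0,0,42],
    [101,2,3,0,0,0,42],
    [101,2,3,0,0,0,0],
    [101,2,3,0,0,0,0],
    [101,2,3,0,0,0,0],
    [101,2,3,0,0,0,0],
  ],
)

```text
time: 12.9
tcp_pos: [0.54, 0.1713, 0.0467]
ee_rot: [105.5, 89.6, 128.1]
wrist_force: [-1.1, 1.9, 7.7]
grip_width: 0.09
```

Emit:
apply_moves(
  motion=[
    [-50,0,0,0,0,0,0],
    [-110,0,0,0,0,0,0],
    [-110,0,0,0,0,0,0],
  ],
)

```text
time: 13.28
tcp_pos: [0.5426, 0.1709, 0.1603]
ee_rot: [54.6, 89.6, 77.1]
wrist_force: [0.5, -0.1, -1.6]
grip_width: 0.085
```

```bash
python3 -c "
from h import *
s=arm.get_state();print(s['tcp_pos'],s['grip_width'],s['qpos'])
go((.596,.382,.16,90),(.596,.382,.043,90))"
```

```text
[0.54259423 0.17088439 0.16029828] 0.08498463116814167 [17.30239479 20.15388202 -4.6569116  64.98509154  0.35114033 -5.27292666]
row [1.8, 174.4, 130.4, 22.6, 0.2, -0.4] rows>=3.5
row [118.8, 173.8, 129.9, 22.6, 0.2, -0.4] rows>=4.0
```

Emit:
apply_moves(
  motion=[
    [2,174,130,22.6,0,0,0],
    [2,174,130,22.6,0,0,0],
    [2,174,130,22.6,0,0,0],
    [2,174,130,22.6,0,0,0],
    [2,174,130,22.6,0,0,0],
    [60,174,130,22.6,0,0,0],
    [119,174,130,22.6,0,0,0],
    [119,174,130,22.6,0,0,0],
  ],
)

```text
time: 14.28
tcp_pos: [0.5922, 0.38, 0.0363]
ee_rot: [147.1, 89.6, 147.0]
wrist_force: [0.3, -0.7, -0.6]
grip_width: 0.084
```

Emit:
apply_moves(
  motion=[
    [0,0,0,0,0,0,25],
    [0,0,0,0,0,0,25],
    [-60,0,0,0,0,0,25],
    [-115,0,0,0,0,0,30],
    [-115,0,0,0,0,0,45],
  ],
)

```text
time: 14.9
tcp_pos: [0.5952, 0.3818, 0.1569]
ee_rot: [89.9, 89.5, 89.9]
wrist_force: [0.0, -0.1, -0.3]
grip_width: 0.526
```

```bash
python3 -c "
from h import *
s=arm.get_state();print(s['tcp_pos'],s['grip_width'],s['qpos'])
go((.499,.0552,.15,-3.8)); chk()"
```

```text
[0.59518409 0.38179296 0.15689755] 0.5258799778922226 [32.50518146 33.68793167 17.58201213 73.62239417  0.42404676 32.53019214]
row [4.0, -326.7, -96.0, 93.8, -0.4, -0.4] rows>=8.8
b0 diff 50.3 b1 diff 43.1 b2 diff 21.4 b3 diff 25.5
```

Emit:
apply_moves(
  motion=[
    [4,-327,-96,93.8,0,0,45],
    [4,-327,-96,93.8,0,0,45],
    [4,-327,-96,93.8,0,0,45],
    [4,-327,-96,93.8,0,0,45],
    [4,-327,-96,93.8,0,0,45],
    [4,-327,-96,93.8,0,0,45],
    [4,-327,-96,93.8,0,0,45],
    [4,-327,-96,93.8,0,0,45],
  ],
)

```text
time: 15.95
tcp_pos: [0.4958, 0.0529, 0.1455]
ee_rot: [-116.1, 89.4, 157.5]
wrist_force: [-0.2, -0.2, -1.0]
grip_width: 0.528
```

```bash
python3 -c "
from h import *
s=arm.get_state();print(s['tcp_pos'],s['grip_width'],s['qpos'])
go((.499,.0552,.12,-3.8),(.499,.0552,.045,-3.8))
c=snap('wrist','w8')
im=c['frame'].copy(); th=np.radians(266.2)
for s in(-.032,.032):
  p=proj(c,(.499+s*np.cos(th),.0552+s*np.sin(th),.057)); print(p); cv2.circle(im,tuple(int(v) for v in p.round()),2,(0,0,255),1)
cv2.imwrite('pics/w8b.png',im)"
```

```text
[0.495758   0.05292037 0.14545978] 0.5282567103954869 [  5.9289747   14.76911215 -14.92526433  60.82697717   0.28226749
  92.3190941 ]
row [25.4, 3.6, -2.0, 7.4, -0.2, 0.5] rows>=0.7
row [100.4, 4.3, -1.6, 7.4, -0.2, 0.5] rows>=1.6
[292.88039258 172.28771241]
[278.77861523 271.65211113]
```

View pics/w8b.png

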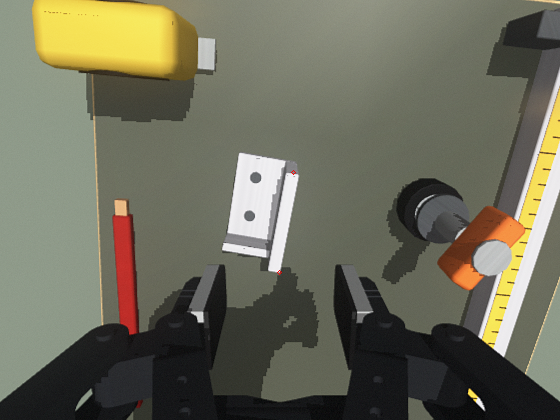

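The prediction matches the strip within about 2 px, and the cheek is on the right-hand end. I'll grasp it.

Emit:
apply_moves(
  motion=[
    [25,3,-2,8.5,0,0.3,45],
    [65,3,-2,8.5,0,0.3,45],
    [100,3.3,-1.6,8.5,0,0.3,45],
    [100,3.3,-1.6,8.5,0,0.3,45],
    [100,3.3,-1.6,8.5,0,0.3,0],
    [100,3.3,-1.6,8.5,0,0.3,0],
    [100,3.3,-1.6,8.5,0,0.3,0],
    [100,3.3,-1.6,8.5,0,0.3,0],
  ],
)

```text
time: 17.0
tcp_pos: [0.5002, 0.0561, 0.048]
ee_rot: [-178.7, 89.7, 86.9]
wrist_force: [-1.7, -0.2, 7.0]
grip_width: 0.079
```

Emit:
apply_moves(
  motion=[
    [-50,0,0,0,0,0,0],
    [-110,0,0,0,0,0,0],
    [-110,0,0,0,0,0,0],
  ],
)

```text
time: 17.38
tcp_pos: [0.5023, 0.0558, 0.1616]
ee_rot: [131.7, 89.5, 37.3]
wrist_force: [1.1, -0.1, -1.9]
grip_width: 0.085
```

```bash
python3 -c "
from h import *
s=arm.get_state();print(s['tcp_pos'],s['grip_width'],s['qpos'])
go((.596,.296,.16,90),(.596,.296,.043,90))"
```

```text
[0.50231491 0.05582935 0.1616057 ] 0.08540558601827095 [  6.20071279  14.06412334 -13.33809533  62.18922655   0.24650782
 100.64476949]
row [3.4, 74.8, -246.7, -94.4, 0.1, -0.5] rows>=8.8
row [120.4, 74.1, -246.0, -94.4, 0.1, -0.5] rows>=8.8
```

Emit:
apply_moves(
  motion=[
    [3,75,-247,-94.4,0,-0.5,0],
    [3,75,-247,-94.4,0,-0.5,0],
    [3,75,-247,-94.4,0,-0.5,0],
    [3,75,-247,-94.4,0,-0.5,0],
    [3,75,-247,-94.4,0,-0.5,0],
    [3,75,-247,-94.4,0,-0.5,0],
    [3,75,-247,-94.4,0,-0.5,0],
    [3,75,-247,-94.4,0,-0.5,0],
  ],
)

```text
time: 18.38
tcp_pos: [0.5931, 0.2959, 0.1536]
ee_rot: [-165.6, 89.5, -173.7]
wrist_force: [0.1, -0.3, -0.7]
grip_width: 0.085
```

```bash
python3 -c "
from h import *
s=arm.get_state();print(s['tcp_pos'],s['grip_width'],s['qpos'])
go((.596,.296,.16,90),(.596,.296,.043,90))
c=snap('wrist','w9'); cv2.imwrite('pics/w9b.png',c['frame'])"
```

```text
[0.59312502 0.29592909 0.15356394] 0.08524663479556571 [26.43847559 29.84616477 10.23447161 70.87266269  0.17750091 34.57442054]
row [-6.5, 0.5, 2.8, -8.1, -0.5, 0.1] rows>=0.8
row [110.5, 0.7, 3.8, -8.1, -0.5, 0.1] rows>=1.8
```

View pics/w9b.png

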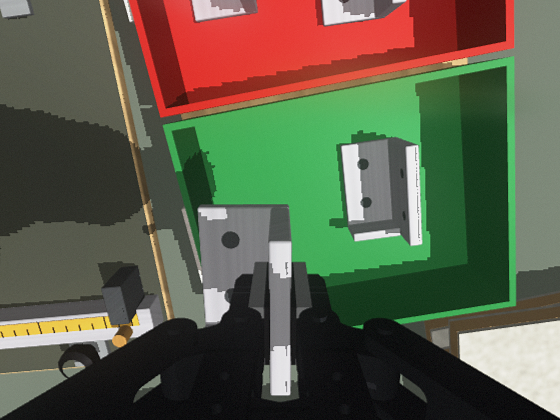

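The right1 bracket sits in the green bin near (380,190), and the held one clears it and the wall. I'll lower it.

Emit:
apply_moves(
  motion=[
    [0,0.5,3,-8.1,0,0,0],
    [55,0.5,3.3,-8.1,0,0,0],
    [110,0.7,3.8,-8.1,0,0,0],
    [110,0.7,3.8,-8.1,0,0,0],
    [110,0.7,3.8,-8.1,0,0,25],
    [110,0.7,3.8,-8.1,0,0,25],
    [50,0.7,3.8,-8.1,0,0,25],
    [-30,0.7,3.8,-8.1,0,0,30],
  ],
)

```text
time: 19.42
tcp_pos: [0.5971, 0.2959, 0.1683]
ee_rot: [-174.0, 89.5, -174.5]
wrist_force: [1.4, 1.1, 0.2]
grip_width: 0.351
```

```bash
python3 - <<'E'
from h import *
s=arm.get_state();print(s['tcp_pos'],s['grip_width'],s['qpos'])
# blue block: blue top mask in top0 and w1
for f in('top0','w1'):
    c=load(f); h=cv2.cvtColor(c['frame'],cv2.COLOR_BGR2HSV)
    m=cv2.inRange(h,(108,150,80),(125,255,255)); n,l,st,ce=cv2.connectedComponentsWithStats(m)
    for i in range(1,n):
        if st[i,4]>200: print(f,st[i],ce[i],at(c,ce[i],.05))
    if f=='top0':
        for i in range(1,n):
            if abs(ce[i][0]-388)<10 and abs(ce[i][1]-194)<8:
                pts=np.argwhere(l==i)[:,::-1]; bx=cv2.boxPoints(cv2.minAreaRect(pts.astype(np.float32)))
                print([at(c,q,.05)[:2].round(4) for q in bx])
# lines on bed in the top view
go((.60,-.30,.25,0),(.52,-.22,.25,0))
E
```

```text
[0.59712775 0.29590345 0.16830259] 0.35079438194777895 [26.28287013 29.80002712 12.3557212  73.02575961  0.17844574 26.74279827]
top0 [ 174   70   79   67 1747] [220.53577562 113.82999428] [0.82424733 0.13719937 0.05      ]
top0 [360 189  58  10 572] [388.20104895 193.50524476] [ 0.60943708 -0.30536378  0.05      ]
[array([ 0.5968, -0.2318]), array([ 0.6207, -0.2324]), array([ 0.6222, -0.3808]), array([ 0.5983, -0.3796])]
w1 [ 450   34  110   30 3057] [506.18482172  48.71115473] [ 0.61148924 -0.28016181  0.05      ]
w1 [506 266  32   7 208] [521.62980769 268.84615385] [ 0.37803493 -0.3392869   0.05      ]
row [-81.2, -595.9, 7.0, 89.5, -0.4, 0.4] rows>=9.6
row [-80.6, -516.6, -73.7, 89.5, -0.4, 0.4] rows>=8.4
```

The job stands at 19.4 s with all four brackets binned. Next is the fence face, measured from the saved close-up pictures (w6 and w8).

```bash
python3 - <<'E'
from h import *
np.set_printoptions(precision=4,suppress=True,linewidth=200)
for f,rows in (('w6',range(120,280,20)),('w8',range(90,200,15))):
    c=load(f); g=cv2.cvtColor(c['frame'],cv2.COLOR_BGR2GRAY).astype(int)
    F=[];T=[]
    for r in rows:
        # predicted foot/top columns for face x~.65
        seg=cv2.GaussianBlur(g[r:r+1].astype(np.float32),(5,1),0)[0]
        d=np.diff(seg)
        X=lambda z:None
        # follow the row: columns whose world x (at z=.012) is in .62..0.68
        cols=np.arange(380,559)
        wx=np.array([at(c,(q+.5,r),.012)[0] for q in cols]); ok=(wx>.615)&(wx<.70); cc=cols[ok]
        if len(cc)<5: continue
        i=cc[np.argmin(d[cc])]; j=cc[np.argmax(d[cc])]
        F.append(np.r_[r,i,at(c,(i+.5,r),.012)[:2]]); T.append(np.r_[j,at(c,(j+.5,r),.034)[:2],d[i],d[j]])
    print(f);print(np.hstack([F,T]))
E
```

```text
w6
[[120.     551.       0.6693  -0.0549 537.       0.6452  -0.0549 -28.375   40.0625]
 [140.     535.       0.6619  -0.0688 531.       0.6447  -0.0673 -13.625   43.3125]
 [160.     501.       0.6418  -0.0839 525.       0.6441  -0.08   -13.3125  42.4375]
 [180.     556.       0.6841  -0.0957 519.       0.6435  -0.0932 -42.      43.0625]
 [200.     549.       0.6831  -0.1105 513.       0.6429  -0.1068 -40.4375  43.5   ]
 [220.     543.       0.6828  -0.1258 508.       0.6429  -0.1208 -43.0625  43.3125]
 [240.     536.       0.6818  -0.1417 502.       0.6422  -0.1353 -53.5     44.125 ]
 [260.     530.       0.6815  -0.158  496.       0.6416  -0.1503 -43.5     45.3125]]
w8
[[ 90.     557.       0.6716   0.1436 552.       0.6535   0.1423 -16.5625  37.875 ]
 [105.     552.       0.6709   0.1341 548.       0.6534   0.1337 -17.8125  34.625 ]
 [120.     557.       0.6769   0.1248 543.       0.6528   0.1247 -39.0625  41.25  ]
 [135.     513.       0.6501   0.1132 538.       0.6521   0.1156 -15.875   39.875 ]
 [150.     509.       0.6498   0.103  534.       0.6521   0.1063 -13.3125  43.75  ]
 [165.     534.       0.6695   0.0939 529.       0.6514   0.0968 -17.8125  43.625 ]
 [180.     529.       0.6688   0.0832 525.       0.6513   0.087  -15.5625  44.125 ]
 [195.     557.       0.6913   0.0738 520.       0.6506   0.077  -40.9375  44.3125]]
```

```bash
python3 -c "
from h import *
go((.609,-.306,.18,0.6))
c=load('w8'); print(at(c,(491,258),.096)); chk()"
```

```text
row [-11.3, -601.8, 16.6, 88.9, -0.4, 0.4] rows>=9.6
[0.60286991 0.05742145 0.096     ]
b0 diff 44.9 b1 diff 52.4 b2 diff 39.8 b3 diff 30.6
```

Emit:
apply_moves(
  motion=[
    [-11,-602,17,89,0,0,60],
    [-11,-602,17,89,0,0,60],
    [-11,-602,17,89,0,0,60],
    [-11,-602,17,89,0,0,60],
    [-11,-602,17,89,0,0,60],
    [-11,-602,17,89,0,0,60],
    [-11,-602,17,89,0,0,60],
    [-11,-602,17,89,0,0,60],
  ],
)

```text
time: 20.48
tcp_pos: [0.6081, -0.2058, 0.1771]
ee_rot: [-86.2, 89.6, -172.9]
wrist_force: [1.9, -0.3, -0.3]
grip_width: 0.701
```

Emit:
apply_moves(
  motion=[
    [-11,-100,0,0,0,0,60],
    [-11,-100,0,0,0,0,60],
    [-11,-100,0,0,0,0,60],
  ],
)

```text
time: 20.85
tcp_pos: [0.5064, -0.2105, 0.1893]
ee_rot: [-87.1, 89.6, -173.6]
wrist_force: [0.5, -1.0, -1.0]
grip_width: 0.704
```

```bash
python3 -c "
from h import *
s=arm.get_state();print(s['tcp_pos'],s['grip_width'],s['qpos'])
go((.609,-.306,.12,0.6),(.609,-.306,.046,.6))
c=snap('wrist','w10');h=cv2.cvtColor(c['frame'],cv2.COLOR_BGR2HSV)
m=cv2.inRange(h,(108,150,80),(125,255,255)); n,l,st,ce=cv2.connectedComponentsWithStats(m)
for i in range(1,n):
  if st[i,4]>1500:
    pts=np.argwhere(l==i)[:,::-1]; bx=cv2.boxPoints(cv2.minAreaRect(pts.astype(np.float32)))
    print(st[i],[at(c,q,.05)[:2].round(4) for q in bx])
cv2.imwrite('pics/w10b.png',c['frame']); chk()"
```

```text
[ 0.50636505 -0.21053413  0.18925512] 0.7039706346854875 [-22.47307539  17.64434172  -3.9739387   68.73612312  -0.1954077
  64.03555866]
row [68.6, 97.1, 101.5, 2.9, 0.0, 0.4] rows>=2.5
row [142.6, 97.6, 101.5, 2.9, 0.0, 0.4] rows>=3.2
[ 393  232   41   87 2290] [array([ 0.5996, -0.2986]), array([ 0.5976, -0.2258]), array([ 0.6234, -0.2279]), array([ 0.6274, -0.3011])]
b0 diff 23.0 b1 diff 30.1 b2 diff 22.9 b3 diff 26.7
```

View pics/w10b.png

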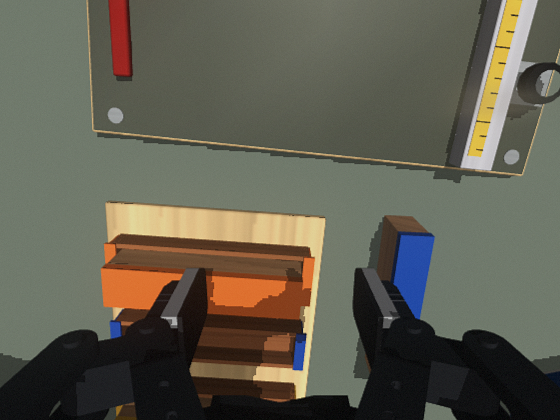

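The blue block's near end is at y ≈ −0.227, x ≈ 0.611, which agrees with the top view. The blue slot's labels are at (115,328) and (300,352).

Emit:
apply_moves(
  motion=[
    [10,98,100,2.9,0,0.4,60],
    [10,98,100,2.9,0,0.4,60],
    [69,98,100,2.9,0,0.4,60],
    [105,98,100,2.9,0,0.4,60],
    [143,98,100,2.9,0,0.4,60],
    [143,98.5,100,2.9,0,0.4,60],
    [143,98.5,100,2.9,0,0.4,0],
    [143,98.5,100,2.9,0,0.4,0],
  ],
  newtons=50,
)

```text
time: 21.95
tcp_pos: [0.6132, -0.304, 0.0463]
ee_rot: [49.2, 89.9, -40.1]
wrist_force: [-2.1, 0.1, 3.0]
grip_width: 0.285
```

Emit:
apply_moves(
  motion=[
    [0,0,0,0,0,0,0],
    [0,0,0,0,0,0,0],
  ],
)

```text
time: 22.2
tcp_pos: [0.6131, -0.304, 0.0464]
ee_rot: [61.0, 89.8, -28.2]
wrist_force: [-0.4, -0.0, 6.4]
grip_width: 0.283
```

```bash
python3 -c "
from h import *
s=arm.get_state();print(s['tcp_pos'],s['grip_width'],s['qpos'],s['wrist_force'],s['wrist_torque'])
go((.609,-.306,.13,0.6))
c=load('w10')
for u in [(115,328),(300,352)]: print(at(c,u,.024))
c=load('top0')
for u in [(405,225),(408,291)]: print(at(c,u,.024))
"
```

```text
[ 0.61310585 -0.30402241  0.04638082] 0.2832427981788582 [-2.63732331e+01  3.55033229e+01  3.93740666e+00  5.82658289e+01
 -5.48219746e-03  6.28793106e+01] [-0.42037528 -0.02260771  6.36515503] [ 0.07605848 -0.09443859  0.01880774]
row [-83.6, -3.9, 2.0, 0.1, 0.1, -0.1] rows>=1.3
[ 0.36532239 -0.34474521  0.024     ]
[ 0.53364827 -0.3595956   0.024     ]
[ 0.53124772 -0.3534022   0.024     ]
[ 0.361013  -0.3535775  0.024    ]
```

```bash
python3 -c "
from h import *
go((.613,-.304,.13,-2.3),(.625,-.10,.13,-2.3),(.625,-.10,.0605,-2.3))
"
```

```text
row [-83.6, 0.1, 0.1, 3.0, 0.1, -0.1] rows>=1.3
row [-83.9, 14.8, -203.7, 3.0, 0.1, -0.1] rows>=3.5
row [-14.4, 14.6, -203.8, 3.0, 0.1, -0.1] rows>=3.3
```

Emit:
apply_moves(
  motion=[
    [-40,0,0,0,0,0,0],
    [-84,0,0,3,0,0,0],
    [-84,15,-204,3,0,0,0],
    [-84,15,-204,3,0,0,0],
    [-84,15,-204,3,0,0,0],
    [-84,15,-204,3,0,0,0],
    [-50,15,-204,3,0,0,0],
    [-30,15,-204,3,0,0,0],
  ],
)

```text
time: 23.2
tcp_pos: [0.624, -0.0995, 0.0734]
ee_rot: [-69.0, 89.9, -161.2]
wrist_force: [-1.1, 0.0, -1.3]
grip_width: 0.28
```

```bash
python3 -c "
from h import *
s=arm.get_state();print(s['tcp_pos'],s['grip_width'],s['wrist_force'],s['wrist_torque'])
go((.625,-.10,.0605,-2.3))
c=snap('wrist','w11'); cv2.imwrite('pics/w11b.png',c['frame']); c=snap('top','t11')
"
```

```text
[ 0.62396932 -0.09949942  0.07342483] 0.28026514246193707 [-1.10146468  0.00205434 -1.26970293] [-0.00319574  0.05026433  0.00451325]
row [12.9, 1.1, 0.5, 0.1, 0.0, 0.1] rows>=0.2
```

View pics/w11b.png

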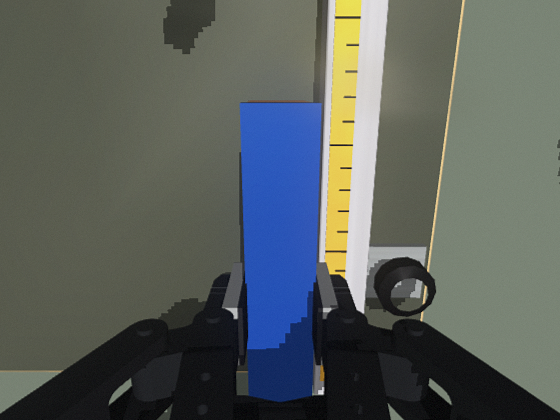

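The blue block is held parallel to the fence, just in front of it, with its +y end at image (281,102). I'll lower it and press it gently against the fence.

Emit:
apply_moves(
  motion=[
    [8,1,0.5,0,0,0,0],
    [13,1,0.5,0,0,0,0],
    [13.5,1,0.5,0,0,0,0],
    [13.5,2,0.5,0,0,0,0],
    [13.5,2,0.5,0,0,0,0],
  ],
)

```text
time: 23.92
tcp_pos: [0.6265, -0.1, 0.061]
ee_rot: [-47.8, 90.0, -140.0]
wrist_force: [-0.3, 0.6, -1.5]
grip_width: 0.282
```

```bash
python3 -c "
from h import *
s=arm.get_state();print(s['tcp_pos'],s['grip_width'],s['wrist_force'],s['wrist_torque'])
c=load('w11'); print(at(c,(281,102),.077),at(c,(322,102),.077),at(c,(241,102),.077),at(c,(318,260),.077),at(c,(246,260),.077))
"
```

```text
[ 0.62652565 -0.10004834  0.06103199] 0.2820294381880525 [-0.28245077  0.55265472 -1.49703731] [0.02987487 0.00382336 0.02151454]
[ 0.62775758 -0.02460565  0.077     ] [ 0.64058265 -0.02511443  0.077     ] [ 0.61524577 -0.02410929  0.077     ] [ 0.63882951 -0.07919531  0.077     ] [ 0.61321628 -0.07817719  0.077     ]
```

Emit:
apply_moves(
  motion=[
    [1,1,0,0,0,0,0],
    [2,2,0,0,0,0,0],
    [2,2,0,0,0,0,0],
  ],
)

```text
time: 24.3
tcp_pos: [0.6283, -0.1001, 0.0586]
ee_rot: [-83.6, 89.9, -175.9]
wrist_force: [0.4, 0.6, -2.3]
grip_width: 0.281
```

Emit:
apply_moves(
  motion=[
    [0,1,0,0,0,0,0],
    [0,1,0,0,0,0,0],
  ],
)

```text
time: 24.55
tcp_pos: [0.6294, -0.1001, 0.0587]
ee_rot: [-82.6, 90.0, -174.9]
wrist_force: [-0.2, -0.3, -2.7]
grip_width: 0.282
```

Emit:
apply_moves(
  motion=[
    [0,1,0,0,0,0,0],
    [0,1,0,0,0,0,0],
  ],
)

```text
time: 24.8
tcp_pos: [0.6303, -0.1002, 0.0587]
ee_rot: [-81.3, 90.0, -173.5]
wrist_force: [-0.0, 0.0, -2.2]
grip_width: 0.28
```

Emit:
apply_moves(
  motion=[
    [0,1,0,0,0,0,0],
    [0,1,0,0,0,0,0],
  ],
)

```text
time: 25.05
tcp_pos: [0.6307, -0.1002, 0.0585]
ee_rot: [-89.8, 89.9, 177.9]
wrist_force: [-2.1, 0.8, -0.2]
grip_width: 0.282
```

Emit:
apply_moves(
  motion=[
    [0,0.7,0,0,0,0,0],
    [0,0.7,0,0,0,0,0],
  ],
)

```text
time: 25.3
tcp_pos: [0.6308, -0.1002, 0.0585]
ee_rot: [-88.7, 89.8, 179.1]
wrist_force: [-6.0, 0.4, 1.5]
grip_width: 0.282
```

Emit:
apply_moves(
  motion=[
    [-0.5,-1,-12,0,0,0,0],
    [-0.5,-1,-25,0,0,0,0],
    [-0.5,-1,-38,0,0,0,0],
    [-0.5,-1,-51,0,0,0,0],
    [-0.5,-1,-64,0,0,0,0],
    [-0.5,-1,-77,0,0,0,0],
    [-0.5,-1,-90,0,0,0,0],
    [-0.5,-1,-90,0,0,0,0],
  ],
)

```text
time: 26.3
tcp_pos: [0.6345, -0.0087, 0.0592]
ee_rot: [-139.1, 89.9, 128.7]
wrist_force: [-2.6, 1.7, -2.3]
grip_width: 0.284
```

```bash
python3 -c "
from h import *
s=arm.get_state();print(s['tcp_pos'],s['grip_width'],s['wrist_force'],s['wrist_torque'])
go((.6306+.1*.0407,0,.0585,-2.33))
c=snap('wrist','w12'); cv2.imwrite('pics/w12b.png',c['frame'])
"
```

```text
[ 0.63447562 -0.00866223  0.0591677 ] 0.2840899600652927 [-2.64260166  1.66555656 -2.33476221] [ 0.41856465  0.73668476 -0.10855656]
row [0.7, -0.1, -8.7, 0.2, -0.1, 0.1] rows>=0.1
```

View pics/w12b.png

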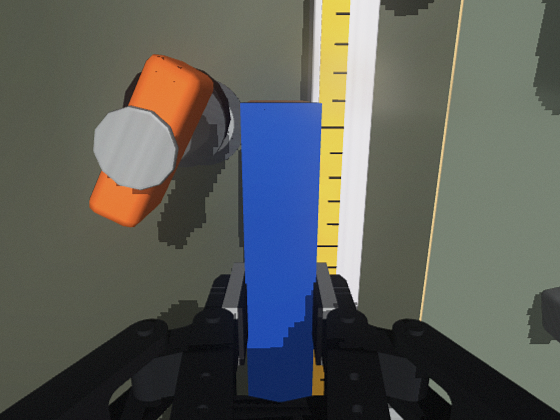

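The block sits under the wing, its end at row 102, with the wing cap at (135,148). I'll advance 9 mm more, let go with the block lightly on the fence, and read the bolt position.

Emit:
apply_moves(
  motion=[
    [0.5,0,-5,0,0,0,0],
    [1,0,-8.7,0.2,0,0,0],
    [1,0.2,-8.7,0.2,0,0,0],
  ],
)

```text
time: 26.72
tcp_pos: [0.6348, -0.0021, 0.0584]
ee_rot: [-42.4, 89.9, -134.8]
wrist_force: [-5.3, -3.5, 2.2]
grip_width: 0.28
```

```bash
python3 -c "
from h import *
s=arm.get_state();print(s['tcp_pos'],s['grip_width'],s['wrist_force'],s['wrist_torque'])
c=load('w12'); p=at(c,(135,148),.096); print(p)
for u in [(119,214),(178,62)]: print(at(c,u,.093))
f=.6306+.0125+.0407*(p[1]+.1); print('D',(f-p[0])*np.cos(.0407))
go((.634,0,.20,-2.3))
"
```

```text
[ 0.63475882 -0.00210083  0.05843098] 0.28024404449703716 [-5.31678552 -3.49237079  2.15719106] [-0.57718958  1.21895184  0.12084752]
[0.60315394 0.05791017 0.096     ]
[0.59527273 0.04079773 0.093     ]
[0.61483883 0.07669387 0.093     ]
D 0.04633460577238713
row [-141.6, -1.0, -1.9, -0.2, 0.1, 0.1] rows>=2.3
```

Emit:
apply_moves(
  motion=[
    [0,0,0,0,0,0,40],
    [0,0,0,0,0,0,40],
    [0,0,0,0,0,0,40],
    [-60,0,0,0,0,0,40],
    [-120,0,0,0,0,0,40],
    [-120,0,0,0,0,0,40],
  ],
)

```text
time: 27.48
tcp_pos: [0.638, -0.0015, 0.1838]
ee_rot: [92.4, 89.5, -0.0]
wrist_force: [0.0, 0.0, -1.0]
grip_width: 0.47
```

```bash
python3 -c "
from h import *
s=arm.get_state();print(s['tcp_pos'],s['grip_width'],s['wrist_force'],s['qpos'])
go((.6031,.0575,.17,151.4))
c=snap('wrist','w13')
"
```

```text
[ 0.63799506 -0.00150959  0.18378794] 0.4696245935181911 [ 0.01274137  0.03888912 -1.00273526] [-1.36063254e-01  2.58423357e+01  7.95693811e+00  7.16122870e+01
  1.08692255e-03  9.23221053e+01]
row [13.5, -37.5, -57.5, -153.9, 0.7, -0.2] rows>=14.4
```

Emit:
apply_moves(
  motion=[
    [13,-37,-57,-154,0,0,38],
    [13,-37,-57,-154,0,0,38],
    [13,-37,-57,-154,0,0,38],
    [13,-37,-57,-154,0,0,38],
    [13,-37,-57,-154,0,0,38],
    [13,-37,-57,-154,0,0,38],
    [13,-37,-57,-154,0,0,38],
    [13,-37,-57,-154,0,0,38],
  ],
)

```text
time: 28.52
tcp_pos: [0.5999, 0.0569, 0.1636]
ee_rot: [-169.6, 89.8, -175.7]
wrist_force: [0.3, -0.2, -0.4]
grip_width: 0.442
```

```bash
python3 -c "
from h import *
go((.6031,.0575,.17,151.4),(.6031,.0575,.12,151.4))
"
```

```text
row [-6.4, 0.9, 3.1, -67.6, -0.2, -0.1] rows>=6.3
row [43.6, 0.9, 3.3, -67.6, -0.2, -0.1] rows>=6.3
```

Emit:
apply_moves(
  motion=[
    [-5,1,3,-67.6,0,0,38],
    [-5,1,3,-67.6,0,0,38],
    [-5,1,3,-67.6,0,0,38],
    [-5,1,3,-67.6,0,0,38],
    [-5,1,3,-67.6,0,0,38],
    [-5,1,3,-67.6,0,0,38],
    [-5,1,3,-67.6,0,0,38],
  ],
)

```text
time: 29.4
tcp_pos: [0.603, 0.0576, 0.1686]
ee_rot: [123.0, 89.8, -175.7]
wrist_force: [-1.1, -0.5, -0.2]
grip_width: 0.442
```

```bash
python3 -c "
from h import *
s=arm.get_state();print(s['tcp_pos'],s['qpos'],s['wrist_force'],s['wrist_torque'])
go((.6031,.0575,.12,151.4),(.6031,.0575,.086,151.4))
c=snap('wrist','w14'); cv2.imwrite('pics/w14b.png',c['frame'])
print(proj(c,(.6031,.0575,.096)))
"
```

```text
[0.60300074 0.05759331 0.16857016] [ 5.45414436e+00  2.36291399e+01  2.06937294e+00  6.86203761e+01
  3.53792084e-03 -5.58459154e+01] [-1.06196862 -0.50393537 -0.20492183] [-0.0145462  -0.05745252 -0.01515692]
row [48.6, -0.3, 0.0, -0.1, -0.1, -0.2] rows>=0.8
row [82.6, -0.3, 0.1, -0.1, -0.1, -0.2] rows>=1.3
[278.84753261 230.83350249]
```

View pics/w14b.png

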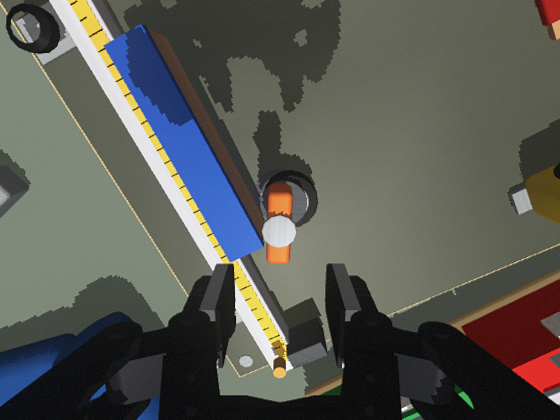

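The wing is aligned between the jaws, with its cap at (279,231) as predicted, and the block is upright against the fence. I'll descend and grip.

Emit:
apply_moves(
  motion=[
    [40,0,0,0,0,0,38],
    [82,0,0,0,0,0,38],
    [82,0,0,0,0,0,38],
    [82,0,0,0,0,0,0],
    [82,0,0,0,0,0,0],
    [82,0,0,0,0,0,0],
    [82,0,0,0,0,0,0],
    [82,0,0,0,0,0,0],
  ],
  newtons=40,
)

```text
time: 30.45
tcp_pos: [0.6038, 0.058, 0.0896]
ee_rot: [-6.1, 90.0, 54.9]
wrist_force: [-4.6, 2.8, 6.2]
grip_width: 0.153
```

```bash
cat >> h.py <<'E'
def st():
    s=arm.get_state(); p,R=cur(); phi=np.degrees(np.arctan2(R[1,1],R[0,1])); D=.0463
    a=np.radians(87.67-(phi-90)); print('t',s['time'],'tcp',s['tcp_pos'].round(4),'phi %.1f a %.3f gapest %.2f'%(phi,a,(D*1000-20+8*np.cos(a))),'F',s['wrist_force'].round(2),'T',s['wrist_torque'].round(3),'w %.3f'%s['grip_width'])
E
python3 -c "
from h import *
st()"
```

```text
t 30.45 tcp [0.6038 0.058  0.0896] phi 151.1 a 0.464 gapest 33.45 F [-4.57  2.75  6.18] T [0.407 0.874 0.001] w 0.153
```

Emit:
apply_moves(
  motion=[
    [0,0,0,8,0,0,0],
    [0,0,0,16,0,0,0],
    [0,0,0,24,0,0,0],
    [0,0,0,32,0,0,0],
    [0,0,0,40,0,0,0],
    [0,0,0,48,0,0,0],
    [0,0,0,48,0,0,0],
  ],
)

```text
time: 31.32
tcp_pos: [0.6049, 0.0566, 0.0896]
ee_rot: [-53.7, 89.8, -40.7]
wrist_force: [-0.5, -5.6, 5.4]
grip_width: 0.151
```

```bash
python3 -c "
from h import *
st()"
```

```text
t 31.325 tcp [0.6049 0.0566 0.0896] phi 103.0 a 1.303 gapest 28.42 F [-0.45 -5.55  5.38] T [-1.153  0.087 -0.105] w 0.151
```

Emit:
apply_moves(
  motion=[
    [0,0,0,3,0,0,0],
    [0,0,0,6,0,0,0],
  ],
)

```text
time: 31.58
tcp_pos: [0.6048, 0.0564, 0.0896]
ee_rot: [-52.8, 89.8, -45.8]
wrist_force: [-0.1, -7.2, 5.5]
grip_width: 0.156
```

```bash
python3 -c "
from h import *
st()"
```

```text
t 31.575 tcp [0.6048 0.0564 0.0896] phi 97.1 a 1.406 gapest 27.61 F [-0.15 -7.19  5.53] T [-1.398  0.092  0.078] w 0.156
```

Emit:
apply_moves(
  motion=[
    [0,-1,0,2,0,0,0],
    [0,-1,0,4,0,0,0],
  ],
)

```text
time: 31.82
tcp_pos: [0.6049, 0.0562, 0.0896]
ee_rot: [-24.2, 89.9, -21.1]
wrist_force: [-0.4, -3.0, 5.5]
grip_width: 0.153
```

```bash
python3 -c "
from h import *
st()"
```

```text
t 31.825 tcp [0.6049 0.0562 0.0896] phi 93.1 a 1.475 gapest 27.06 F [-0.42 -3.01  5.5 ] T [-0.676  0.117  0.053] w 0.153
```

Emit:
apply_moves(
  motion=[
    [0,0,0,1.5,0,0,0],
    [0,0,0,3,0,0,0],
  ],
)

```text
time: 32.08
tcp_pos: [0.6049, 0.0561, 0.0896]
ee_rot: [-28.2, 89.9, -28.0]
wrist_force: [-1.3, -3.5, 4.9]
grip_width: 0.156
```

```bash
python3 -c "
from h import *
st()"
```

```text
t 32.075 tcp [0.6049 0.0561 0.0896] phi 90.2 a 1.527 gapest 26.65 F [-1.25 -3.52  4.87] T [-0.809  0.162 -0.017] w 0.156
```

Emit:
apply_moves(
  motion=[
    [0,0,0,1,0,0,0],
    [0,0,0,2,0,0,0],
  ],
)

```text
time: 32.33
tcp_pos: [0.6048, 0.056, 0.0896]
ee_rot: [-30.2, 89.9, -32.0]
wrist_force: [-0.0, -4.6, 5.4]
grip_width: 0.155
```

```bash
python3 -c "
from h import *
st()"
```

```text
t 32.325 tcp [0.6048 0.056  0.0896] phi 88.2 a 1.562 gapest 26.37 F [-0.01 -4.64  5.41] T [-0.869  0.234  0.101] w 0.155
```

Emit:
apply_moves(
  motion=[
    [0,-0.7,0,1.5,0,0,0],
    [0,-0.7,0,3,0,0,0],
  ],
)

```text
time: 32.58
tcp_pos: [0.6049, 0.0558, 0.0896]
ee_rot: [-1.4, 89.9, -6.2]
wrist_force: [-0.9, -1.7, 5.0]
grip_width: 0.151
```

```bash
python3 -c "
from h import *
st()"
```

```text
t 32.575 tcp [0.6049 0.0558 0.0896] phi 85.2 a 1.614 gapest 25.95 F [-0.91 -1.74  4.98] T [-0.375  0.185  0.077] w 0.151
```

Emit:
apply_moves(
  motion=[
    [0,0,0,1,0,0,0],
    [0,0,0,2,0,0,0],
  ],
)

```text
time: 32.83
tcp_pos: [0.6048, 0.0557, 0.0896]
ee_rot: [-5.6, 89.9, -12.4]
wrist_force: [-0.4, -1.7, 7.0]
grip_width: 0.151
```

```bash
python3 -c "
from h import *
st()"
```

```text
t 32.825 tcp [0.6048 0.0557 0.0896] phi 83.2 a 1.649 gapest 25.68 F [-0.42 -1.66  6.99] T [-0.426  0.226  0.097] w 0.151
```

Emit:
apply_moves(
  motion=[
    [0,0,0,1,0,0,0],
    [0,0,0,2,0,0,0],
  ],
)

```text
time: 33.08
tcp_pos: [0.6049, 0.0556, 0.0896]
ee_rot: [-7.3, 89.9, -16.2]
wrist_force: [-0.5, -1.2, 6.0]
grip_width: 0.154
```

```bash
python3 -c "
from h import *
st()"
```

```text
t 33.075 tcp [0.6049 0.0556 0.0896] phi 81.2 a 1.684 gapest 25.40 F [-0.48 -1.16  6.  ] T [-0.514  0.213  0.061] w 0.154
```

Emit:
apply_moves(
  motion=[
    [0,0,0,1,0,0,0],
    [0,0,0,2,0,0,0],
  ],
)

```text
time: 33.33
tcp_pos: [0.6048, 0.0556, 0.0896]
ee_rot: [-8.7, 89.9, -19.5]
wrist_force: [-1.4, -3.2, 5.9]
grip_width: 0.158
```

```bash
python3 -c "
from h import *
st()"
```

```text
t 33.325 tcp [0.6048 0.0556 0.0896] phi 79.2 a 1.719 gapest 25.12 F [-1.4  -3.2   5.88] T [-0.583  0.219  0.143] w 0.158
```

Emit:
apply_moves(
  motion=[
    [0,0,0,1,0,0,0],
    [0,0,0,2,0,0,0],
  ],
)

```text
time: 33.58
tcp_pos: [0.6048, 0.0555, 0.0896]
ee_rot: [-10.4, 89.9, -23.2]
wrist_force: [2.9, -3.0, 4.9]
grip_width: 0.154
```

```bash
python3 -c "
from h import *
st()"
```

```text
t 33.575 tcp [0.6048 0.0555 0.0896] phi 77.2 a 1.754 gapest 24.84 F [ 2.87 -2.95  4.94] T [-0.805 -0.821  0.029] w 0.154
```

Emit:
apply_moves(
  motion=[
    [0,0,0,1,0,0,0],
    [0,0,0,2,0,0,0],
  ],
)

```text
time: 33.83
tcp_pos: [0.6048, 0.0555, 0.0896]
ee_rot: [-13.1, 89.9, -27.9]
wrist_force: [-1.0, -2.7, 4.9]
grip_width: 0.153
```

```bash
python3 -c "
from h import *
st()"
```

```text
t 33.825 tcp [0.6048 0.0555 0.0896] phi 75.2 a 1.788 gapest 24.57 F [-1.04 -2.7   4.92] T [-0.768  0.261  0.336] w 0.153
```

Emit:
apply_moves(
  motion=[
    [0,0,0,0,0,0,0],
    [0,0,0,0,0,0,0],
  ],
)

```text
time: 34.08
tcp_pos: [0.6048, 0.0555, 0.0896]
ee_rot: [-11.3, 89.9, -26.0]
wrist_force: [-0.8, -2.9, 5.7]
grip_width: 0.154
```

```bash
python3 -c "
from h import *
for i in range(4): snap('wrist','w15'); st()"
```

```text
t 34.125 tcp [0.6048 0.0554 0.0896] phi 75.2 a 1.788 gapest 24.58 F [-1.99 -3.26  5.4 ] T [-0.713  0.212  0.182] w 0.150
t 34.175 tcp [0.6048 0.0554 0.0896] phi 75.2 a 1.788 gapest 24.58 F [-1.17 -3.05  5.53] T [-0.675  0.226  0.16 ] w 0.151
t 34.225 tcp [0.6048 0.0555 0.0896] phi 75.2 a 1.788 gapest 24.58 F [-1.35 -2.74  4.4 ] T [-0.758  0.195  0.182] w 0.151
t 34.275 tcp [0.6048 0.0554 0.0896] phi 75.2 a 1.788 gapest 24.58 F [-0.98 -2.78  4.71] T [-0.704  0.194  0.222] w 0.155
```

Emit:
apply_moves(
  motion=[
    [0,0,0,-1,0,0,0],
    [0,0,0,-2,0,0,0],
    [0,0,0,-2,0,0,0],
  ],
)

```text
time: 34.65
tcp_pos: [0.6048, 0.0555, 0.0896]
ee_rot: [-8.9, 89.9, -21.6]
wrist_force: [-0.4, -3.6, 5.7]
grip_width: 0.153
```

```bash
python3 -c "
from h import *
for i in range(3): snap('wrist','w15'); st()"
```

```text
t 34.7 tcp [0.6048 0.0555 0.0896] phi 77.2 a 1.753 gapest 24.85 F [-0.42 -3.34  5.25] T [-0.649  0.146  0.113] w 0.158
t 34.75 tcp [0.6048 0.0555 0.0896] phi 77.2 a 1.753 gapest 24.85 F [-0.95 -2.49  5.53] T [-0.618  0.213  0.122] w 0.153
t 34.8 tcp [0.6048 0.0555 0.0896] phi 77.2 a 1.753 gapest 24.85 F [-0.85 -2.08  5.  ] T [-0.651  0.18   0.14 ] w 0.154
```

Emit:
apply_moves(
  motion=[
    [0,0,0,-1,0,0,0],
    [0,0,0,-2,0,0,0],
    [0,0,0,-2,0,0,0],
  ],
)

```text
time: 35.17
tcp_pos: [0.6049, 0.0556, 0.0896]
ee_rot: [-6.7, 89.9, -17.5]
wrist_force: [-0.6, -2.4, 5.2]
grip_width: 0.151
```

```bash
python3 -c "
from h import *
for i in range(3): snap('wrist','w15'); st()"
```

```text
t 35.225 tcp [0.6049 0.0556 0.0896] phi 79.2 a 1.718 gapest 25.12 F [-0.91 -2.18  5.21] T [-0.59   0.13  -0.062] w 0.154
t 35.275 tcp [0.6049 0.0556 0.0896] phi 79.2 a 1.718 gapest 25.12 F [-0.53 -2.43  5.58] T [-0.558  0.089  0.061] w 0.154
t 35.325 tcp [0.6049 0.0556 0.0896] phi 79.2 a 1.718 gapest 25.12 F [-0.61 -2.21  4.81] T [-0.545  0.143  0.111] w 0.150
```

Emit:
apply_moves(
  motion=[
    [0,0,0,0,0,0,38],
    [0,0,0,0,0,0,38],
    [0,0,0,0,0,0,38],
    [-40,0,0,0,0,0,38],
    [-90,0,0,0,0,0,38],
    [-90,0,0,0,0,0,38],
  ],
)

```text
time: 36.08
tcp_pos: [0.6059, 0.0562, 0.1822]
ee_rot: [16.4, 89.6, 5.5]
wrist_force: [-0.1, 0.2, -0.5]
grip_width: 0.442
```

```bash
python3 - <<'E'
from h import *
st()
c=snap('wrist','w16'); h=cv2.cvtColor(c['frame'],cv2.COLOR_BGR2HSV)
m=cv2.inRange(h,(3,150,120),(14,255,255)); n,l,s,ce=cv2.connectedComponentsWithStats(m)
for i in range(1,n):
    if s[i,4]>100: print(s[i],ce[i],at(c,ce[i],.093))
print(proj(c,(.6029,.056,.096)))
cv2.imwrite('pics/w16b.png',c['frame'])
go((.6348,-.0015,.18,-2.33))
E
```

```text
t 36.075 tcp [0.6059 0.0562 0.1822] phi 79.1 a 1.720 gapest 25.11 F [-0.08  0.18 -0.5 ] T [-0.003  0.026 -0.019] w 0.442
[267 178  23  29 518] [278.26640927 192.93629344] [0.58800548 0.06060679 0.093     ]
[268 232  22  18 331] [278.42900302 241.31117825] [0.61830265 0.05482257 0.093     ]
[275.43528699 219.39050916]
row [-0.1, -50.9, 40.3, 81.4, 0.1, -0.1] rows>=7.6
```

View pics/w16b.png

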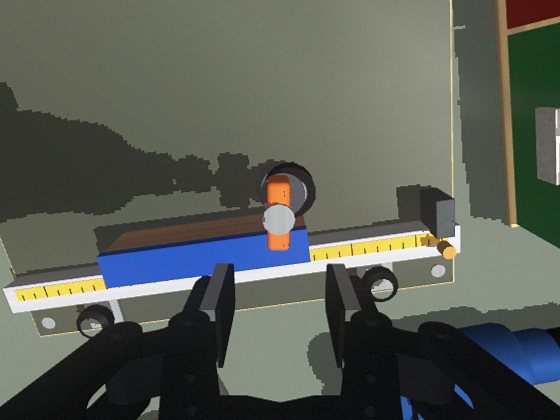

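The wing reads 1.72 rad, matching the gripper reading, and the block stands flush along the fence. I'll return to the block for the sliding test.

Emit:
apply_moves(
  motion=[
    [0,-51,40,81.4,0,0,42],
    [0,-51,40,81.4,0,0,42],
    [0,-51,40,81.4,0,0,42],
    [0,-51,40,81.4,0,0,42],
    [0,-51,40,81.4,0,0,42],
    [0,-51,40,81.4,0,0,42],
    [0,-51,40,81.4,0,0,42],
    [0,-51,40,81.4,0,0,42],
  ],
)

```text
time: 37.12
tcp_pos: [0.6327, -0.0017, 0.1764]
ee_rot: [-86.4, 89.8, -178.9]
wrist_force: [-0.1, -0.1, -0.6]
grip_width: 0.487
```

```bash
python3 - <<'E'
from h import *
st(); go((.6348,-.0015,.12,-2.33),(.6348,-.0015,.0585,-2.33))
c=snap('wrist','w17');h=cv2.cvtColor(c['frame'],cv2.COLOR_BGR2HSV)
m=cv2.inRange(h,(108,150,80),(125,255,255)); n,l,s,ce=cv2.connectedComponentsWithStats(m)
for i in range(1,n):
    if s[i,4]>1500:
        r=cv2.boundingRect((l==i).astype(np.uint8)); print(r)
        for row in range(r[1]+5,r[1]+r[3]-5,20):
            q=np.where(l[row]==i)[0]; print(row,q[0],q[-1],at(c,(q[0],row),.062).round(4),at(c,(q[-1]+1,row),.062).round(4))
E
```

```text
t 37.125 tcp [ 0.6327 -0.0017  0.1764] phi -2.6 a 3.146 gapest 18.30 F [-0.06 -0.11 -0.63] T [0.029 0.016 0.01 ] w 0.487
row [56.4, 2.3, -0.3, -0.2, 0.0, 0.2] rows>=0.9
row [117.9, 2.5, -0.3, -0.2, 0.0, 0.2] rows>=1.9
(484, 0, 76, 69)
5 489 559 [0.7579 0.118  0.062 ] [0.7984 0.1161 0.062 ]
25 486 559 [0.7575 0.1076 0.062 ] [0.8002 0.1057 0.062 ]
45 486 527 [0.7587 0.0969 0.062 ] [0.7833 0.0957 0.062 ]
(262, 98, 41, 215)
103 262 302 [0.6252 0.0701 0.062 ] [0.6504 0.0689 0.062 ]
123 263 301 [0.6251 0.0581 0.062 ] [0.6495 0.057  0.062 ]
143 262 301 [0.6238 0.0457 0.062 ] [0.6491 0.0446 0.062 ]
163 262 301 [0.623 0.033 0.062] [0.6488 0.0318 0.062 ]
183 262 300 [0.6222 0.0198 0.062 ] [0.6477 0.0186 0.062 ]
203 263 300 [0.6221 0.0061 0.062 ] [0.6473 0.005  0.062 ]
223 263 299 [ 0.6213 -0.008   0.062 ] [ 0.6463 -0.0091  0.062 ]
243 263 299 [ 0.6204 -0.0225  0.062 ] [ 0.6458 -0.0237  0.062 ]
263 263 298 [ 0.6195 -0.0376  0.062 ] [ 0.6447 -0.0387  0.062 ]
283 263 298 [ 0.6186 -0.0532  0.062 ] [ 0.6442 -0.0543  0.062 ]
303 264 297 [ 0.6184 -0.0694  0.062 ] [ 0.643  -0.0705  0.062 ]
```

Emit:
apply_moves(
  motion=[
    [56,2.2,-0.3,0,0,0,42],
    [90,2.2,-0.3,0,0,0,42],
    [118,2.3,-0.3,0,0,0,42],
    [118,2.3,-0.3,0,0,0,42],
    [118,2.3,-0.3,0,0,0,0],
    [118,2.3,-0.3,0,0,0,0],
    [118,2.3,-0.3,0,0,0,0],
    [118,2.3,-0.3,0,0,0,0],
  ],
  newtons=40,
)

```text
time: 38.17
tcp_pos: [0.6342, -0.0015, 0.0609]
ee_rot: [-86.5, 89.8, -178.8]
wrist_force: [-5.8, -0.8, -1.8]
grip_width: 0.283
```

```bash
python3 -c "
from h import *
st()"
```

```text
t 38.175 tcp [ 0.6342 -0.0015  0.0609] phi -2.3 a 3.141 gapest 18.30 F [-5.84 -0.81 -1.84] T [ 0.006  1.262 -0.056] w 0.283
```

Emit:
apply_moves(
  motion=[
    [0,-0.8,0,0,0,0,0],
    [0,-0.8,0,0,0,0,0],
  ],
)

```text
time: 38.42
tcp_pos: [0.6342, -0.0015, 0.0609]
ee_rot: [-83.2, 89.9, -175.5]
wrist_force: [-6.9, -0.2, 1.4]
grip_width: 0.286
```

```bash
python3 -c "
from h import *
st()"
```

```text
t 38.425 tcp [ 0.6342 -0.0015  0.0609] phi -2.3 a 3.141 gapest 18.30 F [-6.91 -0.17  1.43] T [-0.036  1.348  0.039] w 0.286
```

Emit:
apply_moves(
  motion=[
    [0,0,5,0,0,0,0],
    [0,0,12,0,0,0,0],
    [0,0,19,0,0,0,0],
  ],
)

```text
time: 38.8
tcp_pos: [0.6334, -0.0196, 0.0608]
ee_rot: [-133.2, 89.9, 134.6]
wrist_force: [-5.7, 4.3, 0.8]
grip_width: 0.283
```

```bash
python3 -c "
from h import *
st()"
```

```text
t 38.8 tcp [ 0.6334 -0.0196  0.0608] phi -2.2 a 3.140 gapest 18.30 F [-5.68  4.29  0.77] T [ 0.951  1.221 -0.006] w 0.283
```

Emit:
apply_moves(
  motion=[
    [0,0,7,0,0,0,0],
    [0,0,14,0,0,0,0],
    [0,0,21,0,0,0,0],
  ],
)

```text
time: 39.17
tcp_pos: [0.6326, -0.0407, 0.0608]
ee_rot: [-133.4, 89.9, 134.4]
wrist_force: [-6.3, 5.3, 0.4]
grip_width: 0.282
```

```bash
python3 -c "
from h import *
st()"
```

```text
t 39.175 tcp [ 0.6326 -0.0407  0.0608] phi -2.3 a 3.140 gapest 18.30 F [-6.28  5.32  0.39] T [ 0.89   1.212 -0.043] w 0.282
```

It slides at about 5 N. I'll continue until it is well clear of the roller.

Emit:
apply_moves(
  motion=[
    [0,-0.8,12,0,0,0,0],
    [0,-0.8,24,0,0,0,0],
    [0,-0.8,36,0,0,0,0],
    [0,-0.8,48,0,0,0,0],
    [0,-0.8,60,0,0,0,0],
    [0,-0.8,72,0,0,0,0],
    [0,-0.8,72,0,0,0,0],
  ],
)

```text
time: 40.05
tcp_pos: [0.6294, -0.115, 0.0607]
ee_rot: [-16.9, 89.9, -109.3]
wrist_force: [-5.2, -3.9, 2.0]
grip_width: 0.282
```

```bash
python3 - <<'E'
from h import *
st()
c=snap('top','t18')
# slot: labels of blue in t18 and w10
for f in('top0','w10','w1','t18'):
    c=load(f); h=cv2.cvtColor(c['frame'],cv2.COLOR_BGR2HSV)
    m=cv2.inRange(h,(105,120,50),(128,255,255)); n,l,s,ce=cv2.connectedComponentsWithStats(m)
    for i in range(1,n):
        if s[i,4]>8:
            p=at(c,ce[i],.024)
            if -.40<p[1]<-.31 and .33<p[0]<.56: print(f,s[i].tolist(),p.round(4))
c=load('scene0'); h=cv2.cvtColor(c['frame'],cv2.COLOR_BGR2HSV)
m=cv2.inRange(h,(105,120,50),(128,255,255)); n,l,s,ce=cv2.connectedComponentsWithStats(m)
for i in range(1,n):
    p=at(c,ce[i],.024)
    if s[i,4]>8 and -.42<p[1]<-.29 and .33<p[0]<.57: print('scene',s[i].tolist(),p.round(4))
E
```

```text
t 40.05 tcp [ 0.6294 -0.115   0.0607] phi -2.4 a 3.143 gapest 18.30 F [-5.19 -3.89  1.97] T [-0.845  1.103  0.059] w 0.282
top0 [400, 224, 13, 3, 37] [ 0.5313 -0.356   0.024 ]
top0 [401, 287, 15, 3, 39] [ 0.3684 -0.3544  0.024 ]
w10 [110, 321, 12, 18, 186] [ 0.3654 -0.3462  0.024 ]
w10 [293, 334, 13, 36, 362] [ 0.5326 -0.3592  0.024 ]
w1 [533, 127, 27, 8, 207] [ 0.5315 -0.3533  0.024 ]
w1 [505, 265, 33, 8, 228] [ 0.3653 -0.3567  0.024 ]
t18 [400, 224, 13, 3, 31] [ 0.5309 -0.3552  0.024 ]
t18 [402, 287, 13, 3, 33] [ 0.3684 -0.3538  0.024 ]
scene [183, 146, 12, 4, 31] [ 0.3622 -0.3572  0.024 ]
scene [161, 188, 13, 8, 55] [ 0.5295 -0.3566  0.024 ]
```

Emit:
apply_moves(
  motion=[
    [-20,-1,0,0,0,0,0],
    [-60,-1,0,0,0,0,0],
    [-110,-1,0,0,0,0,0],
    [-110,-1,0,0,0,0,0],
  ],
)

```text
time: 40.6
tcp_pos: [0.6317, -0.1141, 0.175]
ee_rot: [78.0, 89.5, -14.3]
wrist_force: [0.8, 0.5, -3.4]
grip_width: 0.283
```

```bash
python3 -c "
from h import *
st(); snap('wrist','w19'); go((.449,-.255,.19,-90),(.449,-.255,.19,90))"
```

```text
t 40.6 tcp [ 0.6317 -0.1141  0.175 ] phi -2.3 a 3.141 gapest 18.30 F [ 0.77  0.49 -3.43] T [-0.01  -0.059 -0.001] w 0.283
row [-18.3, -175.5, 148.4, 87.7, -0.2, -0.3] rows>=8.2
row [-18.3, -175.5, 148.4, -92.3, 0.3, -0.2] rows>=8.6
```

Emit:
apply_moves(
  motion=[
    [-18,-175,148,87.7,0,0,0],
    [-18,-175,148,87.7,0,0,0],
    [-18,-175,148,87.7,0,0,0],
    [-18,-175,148,87.7,0,0,0],
    [-18,-175,148,87.7,0,0,0],
    [-18,-175,148,87.7,0,0,0],
    [-18,-175,148,87.7,0,0,0],
    [-18,-175,148,87.7,0,0,0],
  ],
)

```text
time: 41.65
tcp_pos: [0.4474, -0.2541, 0.187]
ee_rot: [-11.1, 89.9, 170.3]
wrist_force: [0.1, 0.1, -1.6]
grip_width: 0.283
```

```bash
python3 - <<'E'
from h import *
st(); c=snap('wrist','w20'); 
h=cv2.cvtColor(c['frame'],cv2.COLOR_BGR2HSV)
m=cv2.inRange(h,(105,120,50),(128,255,255)); n,l,s,ce=cv2.connectedComponentsWithStats(m)
for i in range(1,n):
    if s[i,4]>30: print(s[i].tolist(),at(c,ce[i],.024).round(4))
cv2.imwrite('pics/w20b.png',c['frame'])
E
```

```text
t 41.65 tcp [ 0.4474 -0.2541  0.187 ] phi -88.6 a 4.648 gapest 25.78 F [ 0.1   0.14 -1.63] T [ 0.047 -0.022  0.023] w 0.283
[400, 77, 54, 14, 368] [ 0.5337 -0.3593  0.024 ]
[241, 105, 79, 298, 20762] [ 0.4026 -0.2535  0.024 ]
[373, 283, 46, 12, 482] [ 0.3649 -0.354   0.024 ]
```

View pics/w20b.png

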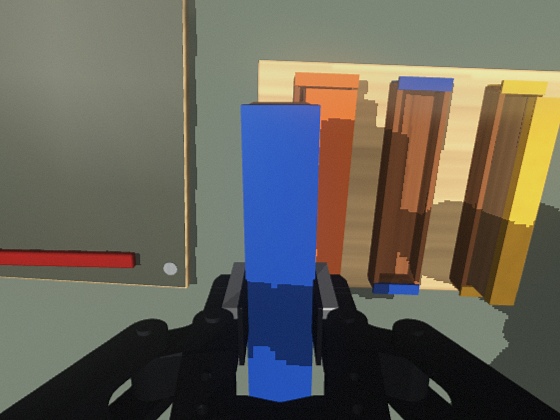

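The held block is level, and the blue slot is open between orange and yellow, with labels at cols 399–454 (rows 77–91) and cols 373–419 (rows 283–295).

```bash
python3 - <<'E'
from h import *
c=load('w20'); 
for u in [(399.5,80),(453.5,80),(426.5,77),(373,288),(419,288),(396,283),(396,295)]: print(u,at(c,u,.024).round(4))
# inner walls at z=.022 midway, gray profile row 180
f=c['frame']
for r in (120,150,180,210,240,265):
    print(r,[at(c,(q,r),.022)[1].round(4) for q in (395,440)], cv2.cvtColor(f,cv2.COLOR_BGR2GRAY)[r,370:460:3].tolist())
# block end position and yaw in tool (held): edges
h=cv2.cvtColor(f,cv2.COLOR_BGR2HSV); m=cv2.inRange(h,(105,120,50),(128,255,255))
zt=.187-.0487+.05
for r in (110,150,190,230,255):
    q=np.where(m[r,200:330])[0]+200; print(r,at(c,(q[0],r),zt).round(4),at(c,(q[-1]+1,r),zt).round(4))
print('end',at(c,(281,104),zt))
E
```

```text
(399.5, 80) [ 0.5342 -0.3372  0.024 ]
(453.5, 80) [ 0.5351 -0.3764  0.024 ]
(426.5, 77) [ 0.5367 -0.3565  0.024 ]
(373, 288) [ 0.3649 -0.3345  0.024 ]
(419, 288) [ 0.3658 -0.3741  0.024 ]
(396, 283) [ 0.3702 -0.3537  0.024 ]
(396, 295) [ 0.3586 -0.3551  0.024 ]
120 [np.float64(-0.3378), np.float64(-0.3717)] [127, 128, 204, 213, 214, 140, 65, 69, 116, 124, 77, 116, 123, 111, 116, 119, 120, 121, 119, 119, 105, 73, 79, 76, 124, 125, 201, 208, 207, 207]
150 [np.float64(-0.3404), np.float64(-0.3751)] [107, 108, 109, 105, 50, 37, 39, 70, 68, 71, 73, 69, 60, 112, 116, 114, 115, 118, 118, 59, 59, 65, 122, 120, 197, 205, 204, 206, 206, 203]
180 [np.float64(-0.3431), np.float64(-0.3787)] [108, 108, 107, 37, 34, 35, 69, 67, 72, 66, 68, 57, 107, 117, 117, 116, 120, 89, 54, 63, 71, 124, 178, 200, 200, 200, 199, 199, 201, 199]
210 [np.float64(-0.346), np.float64(-0.3824)] [120, 125, 34, 40, 46, 71, 69, 70, 65, 61, 63, 64, 63, 120, 115, 121, 53, 60, 44, 83, 77, 129, 131, 129, 130, 130, 129, 128, 131, 133]
240 [np.float64(-0.349), np.float64(-0.3863)] [135, 36, 33, 65, 69, 69, 67, 67, 65, 66, 69, 69, 63, 64, 48, 34, 33, 66, 69, 127, 130, 128, 130, 131, 126, 131, 130, 130, 130, 33]
265 [np.float64(-0.3516), np.float64(-0.3898)] [33, 34, 65, 70, 64, 66, 67, 65, 64, 120, 122, 119, 118, 64, 34, 37, 70, 78, 130, 130, 128, 129, 130, 132, 129, 131, 129, 77, 38, 34]
110 [ 0.5184 -0.2384  0.1883] [ 0.519  -0.2637  0.1883]
150 [ 0.5056 -0.2387  0.1883] [ 0.5062 -0.2641  0.1883]
190 [ 0.492  -0.2389  0.1883] [ 0.4926 -0.2645  0.1883]
230 [ 0.4774 -0.2392  0.1883] [ 0.478  -0.2646  0.1883]
255 [ 0.4678 -0.2395  0.1883] [ 0.4684 -0.2647  0.1883]
end [ 0.52058333 -0.25119012  0.1883    ]
```

```bash
python3 -c "
from h import *
st(); go((.448,-.356,.17,-90.6),(.448,-.356,.125,-90.6))"
```

```text
t 41.7 tcp [ 0.4474 -0.2541  0.187 ] phi -89.2 a 4.657 gapest 25.86 F [ 0.01  0.32 -2.31] T [0.008 0.007 0.009] w 0.281
row [16.9, 101.9, 0.9, 1.4, 0.1, 0.0] rows>=1.7
row [61.9, 101.9, 0.8, 1.4, 0.1, 0.0] rows>=1.9
```

Emit:
apply_moves(
  motion=[
    [10,40,1,1.4,0,0,0],
    [17,80,1,1.4,0,0,0],
    [17,102,1,1.4,0,0,0],
    [17,102,1,1.4,0,0,0],
    [40,102,1,1.4,0,0,0],
    [62,102,1,1.4,0,0,0],
    [62,102,1,1.4,0,0,0],
    [62,102,1,1.4,0,0,0],
  ],
)

```text
time: 42.7
tcp_pos: [0.4502, -0.3557, 0.1272]
ee_rot: [60.7, 90.0, -118.9]
wrist_force: [-0.7, -0.7, -1.6]
grip_width: 0.284
```

```bash
python3 - <<'E'
from h import *
st(); c=snap('wrist','w21'); t=snap('top','t21'); s=snap('scene','s21')
h=cv2.cvtColor(c['frame'],cv2.COLOR_BGR2HSV)
m=cv2.inRange(h,(105,120,50),(128,255,255)); n,l,s_,ce=cv2.connectedComponentsWithStats(m)
for i in range(1,n):
    if s_[i,4]>30: print(s_[i].tolist(),ce[i].round(1),at(c,ce[i],.024).round(4))
for r in range(0,130,8): print(r,c['frame'][r,200:360:8].tolist() if 0 else '', np.where(m[r,150:420])[0][[0,-1]]+150 if m[r,150:420].any() else None)
E
```

```text
t 42.7 tcp [ 0.4502 -0.3557  0.1272] phi -89.6 a 4.665 gapest 25.92 F [-0.69 -0.66 -1.61] T [-0.075 -0.043 -0.004] w 0.284
[246, 74, 68, 18, 1078] [278.9  82.7] [ 0.5322 -0.3531  0.024 ]
[241, 105, 79, 298, 20667] [280.  245.4] [ 0.4308 -0.3544  0.024 ]
0  None
8  None
16  None
24  None
32  None
40  None
48  None
56  None
64  None
72  None
80  [246 312]
88  [246 312]
96  None
104  None
112  [241 319]
120  [242 319]
128  [242 319]
```

```bash
python3 - <<'E'
from h import *
c=load('w21'); zt=.1272-.0487+.05
for z in(.024,.03,.036): print(z,at(c,(246,80),z),at(c,(313.5,80),z), 'outer/inner x',at(c,(280,74),z)[0],at(c,(280,92),z)[0])
print('block end',at(c,(241,108),zt),at(c,(320,108),zt),'top edge row 105',at(c,(280,105),zt))
for r in(120,180,240): print(at(c,(np.where(cv2.inRange(cv2.cvtColor(c['frame'],cv2.COLOR_BGR2HSV)[r:r+1,200:360],(105,120,50),(128,255,255))[0])[0][[0,-1]].mean()+200.5,r),zt))
# top and scene views of held block + labels
for f in('t21','s21'):
    d=load(f);h=cv2.cvtColor(d['frame'],cv2.COLOR_BGR2HSV)
    m=cv2.inRange(h,(105,120,50),(128,255,255)); n,l,s,ce=cv2.connectedComponentsWithStats(m)
    for i in range(1,n):
        p=at(d,ce[i],.03)
        if s[i,4]>8 and -.45<p[1]<-.2 and .3<p[0]<.6: print(f,s[i].tolist(),p.round(4),at(d,ce[i],zt).round(4))
E
```

```text
0.024 [ 0.53354081 -0.33414003  0.024     ] [ 0.53379204 -0.37299812  0.024     ] outer/inner x 0.5369203315725499 0.5270729769472292
0.03 [ 0.53337423 -0.33464766  0.03      ] [ 0.5336189  -0.37248998  0.03      ] outer/inner x 0.536665414294101 0.5270754746067043
0.036 [ 0.53320766 -0.33515529  0.036     ] [ 0.53344576 -0.37198184  0.036     ] outer/inner x 0.536410497015652 0.5270779722661796
block end [ 0.52214396 -0.34120819  0.1285    ] [ 0.52230719 -0.36651129  0.1285    ] top edge row 105 [ 0.52315087 -0.35369316  0.1285    ]
[ 0.51847843 -0.35404755  0.1285    ]
[ 0.49864511 -0.35402587  0.1285    ]
[ 0.47678987 -0.3541801   0.1285    ]
t21 [414, 223, 13, 23, 242] [ 0.5092 -0.3882  0.03  ] [ 0.4958 -0.3544  0.1285]
t21 [400, 224, 9, 3, 24] [ 0.5304 -0.3485  0.03  ] [ 0.515  -0.3184  0.1285]
t21 [416, 258, 13, 29, 344] [ 0.4089 -0.3897  0.03  ] [ 0.405  -0.3557  0.1285]
t21 [401, 287, 15, 3, 41] [ 0.3684 -0.3524  0.03  ] [ 0.3683 -0.3219  0.1285]
s21 [176, 131, 4, 9, 19] [ 0.3287 -0.4064  0.03  ] [ 0.4031 -0.3535  0.1285]
s21 [156, 142, 17, 28, 248] [ 0.4194 -0.4095  0.03  ] [ 0.4843 -0.3563  0.1285]
s21 [185, 146, 10, 4, 27] [ 0.3664 -0.3519  0.03  ] [ 0.4368 -0.3047  0.1285]
s21 [161, 188, 13, 8, 55] [ 0.5327 -0.3537  0.03  ] [ 0.5857 -0.3063  0.1285]
```

```bash
python3 -c "
from h import *
st(); go((.4512,-.3543,.095,-90.4),(.4512,-.3543,.075,-90.4))"
```

```text
t 42.85 tcp [ 0.4504 -0.3562  0.1274] phi -89.6 a 4.665 gapest 25.92 F [ 0.81 -0.17 -2.3 ] T [ 0.037  0.032 -0.012] w 0.279
row [32.4, -2.0, -0.8, 0.8, -0.0, -0.1] rows>=0.5
row [52.4, -2.0, -0.8, 0.8, -0.0, -0.1] rows>=0.8
```

Emit:
apply_moves(
  motion=[
    [20,-2,-0.8,0.8,0,0,0],
    [40,-2,-0.8,0.8,0,0,0],
    [44,-2,-0.8,0.8,0,0,0],
    [44,-2,-0.8,0.8,0,0,0],
  ],
)

```text
time: 43.35
tcp_pos: [0.4508, -0.3543, 0.0829]
ee_rot: [43.9, 90.0, -136.6]
wrist_force: [-0.6, -0.3, -2.6]
grip_width: 0.282
```

```bash
python3 - <<'E'
from h import *
st(); c=snap('wrist','w22')
m=cv2.inRange(cv2.cvtColor(c['frame'],cv2.COLOR_BGR2HSV),(105,120,50),(128,255,255)); n,l,s,ce=cv2.connectedComponentsWithStats(m)
for i in range(1,n):
    if s[i,4]>30: print(s[i].tolist())
z=arm.get_state()['tcp_pos'][2]; zt=z-.0487+.05
for i in range(1,n):
    if s[i,4]>30:
        x,y,w,hh,a=s[i]; zz=.03 if hh<40 else zt
        print([at(c,q,zz).round(4) for q in((x,y+4),(x+w,y+4),(x+w/2,y),(x+w/2,y+hh))])
E
```

```text
t 43.35 tcp [ 0.4508 -0.3543  0.0829] phi -90.5 a 4.680 gapest 26.04 F [-0.58 -0.3  -2.56] T [-0.043 -0.003  0.019] w 0.282
[238, 72, 85, 21, 1722]
[241, 105, 79, 298, 20776]
[array([ 0.5347, -0.3346,  0.03  ]), array([ 0.5343, -0.3727,  0.03  ]), array([ 0.5362, -0.3537,  0.03  ]), array([ 0.5272, -0.3536,  0.03  ])]
[array([ 0.5226, -0.3408,  0.0845]), array([ 0.5224, -0.3661,  0.0845]), array([ 0.5237, -0.3535,  0.0845]), array([ 0.4052, -0.3525,  0.0845])]
```

Emit:
apply_moves(
  motion=[
    [4,0,-0.8,0,0,0,0],
    [8,0,-0.8,0,0,0,0],
    [12,0,-0.8,0,0,0,0],
    [12,0,-0.8,0,0,0,0],
  ],
)

```text
time: 43.9
tcp_pos: [0.4512, -0.3539, 0.0699]
ee_rot: [-15.8, 89.9, 163.8]
wrist_force: [0.2, 0.0, -2.5]
grip_width: 0.28
```

```bash
python3 -c "
from h import *
st()"
```

```text
t 43.9 tcp [ 0.4512 -0.3539  0.0699] phi -90.5 a 4.680 gapest 26.04 F [ 0.21  0.03 -2.54] T [-0.06   0.035  0.019] w 0.280
```

Emit:
apply_moves(
  motion=[
    [4,0,0,0,0,0,0],
    [8,0,0,0,0,0,0],
    [10.5,0,0,0,0,0,0],
    [10.5,0,0,0,0,0,0],
  ],
)

```text
time: 44.4
tcp_pos: [0.4513, -0.354, 0.0607]
ee_rot: [30.6, 90.0, -149.8]
wrist_force: [-3.4, 2.7, 8.3]
grip_width: 0.28
```

```bash
python3 -c "
from h import *
st()"
```

```text
t 44.4 tcp [ 0.4513 -0.354   0.0607] phi -90.5 a 4.680 gapest 26.04 F [-3.44  2.67  8.27] T [ 0.539  0.573 -0.01 ] w 0.280
```

Emit:
apply_moves(
  motion=[
    [-0.5,0,0,0,0,0,40],
    [-0.5,0,0,0,0,0,40],
    [-0.5,0,0,0,0,0,40],
    [-60,0,0,0,0,0,40],
    [-120,0,0,0,0,0,40],
    [-180,0,0,0,0,0,40],
    [-180,0,0,0,0,0,40],
  ],
)

```text
time: 45.28
tcp_pos: [0.4533, -0.3555, 0.2449]
ee_rot: [138.4, 89.5, -42.0]
wrist_force: [0.2, 0.0, -0.2]
grip_width: 0.468
```

```bash
python3 - <<'E'
from h import *
st(); c=snap('wrist','w23')
def comp(c,lo,hi,name,zs,amin=40):
    m=cv2.inRange(cv2.cvtColor(c['frame'],cv2.COLOR_BGR2HSV),lo,hi); n,l,s,ce=cv2.connectedComponentsWithStats(m)
    for i in range(1,n):
        if s[i,4]>amin:
            p=at(c,ce[i],zs)
            if -.5<p[1]<.1: print(name,s[i].tolist(),p.round(4))
for z in(.062,): comp(c,(105,120,50),(128,255,255),'blue',z); comp(c,(3,150,100),(12,255,255),'orange',z,200); comp(c,(22,150,100),(32,255,255),'yellow',z,200)
go((.56,-.09,.28,0),(.56,-.05,.28,-90))
E
```

```text
t 45.275 tcp [ 0.4533 -0.3555  0.2449] phi -90.5 a 4.680 gapest 26.04 F [ 0.16  0.03 -0.22] T [ 0.014 -0.034 -0.01 ] w 0.468
blue [256, 86, 43, 11, 431] [ 0.5316 -0.3533  0.062 ]
blue [258, 101, 38, 174, 5299] [ 0.4552 -0.352   0.062 ]
orange [171, 99, 47, 174, 5629] [ 0.4475 -0.2831  0.062 ]
orange [257, 102, 5, 157, 478] [ 0.4591 -0.3374  0.062 ]
orange [332, 117, 12, 143, 568] [ 0.4521 -0.4035  0.062 ]
yellow [341, 86, 36, 11, 361] [ 0.531  -0.4172  0.062 ]
yellow [348, 100, 30, 109, 2389] [ 0.4837 -0.4229  0.062 ]
yellow [345, 238, 22, 35, 561] [ 0.3896 -0.4217  0.062 ]
row [-38.4, -265.6, -105.6, -90.5, 0.0, -0.3] rows>=8.5
row [-38.5, -305.6, -105.3, -0.5, -0.2, -0.2] rows>=5.2
```

Emit:
apply_moves(
  motion=[
    [-38,-180,-60,0,0,0,60],
    [-38,-300,-60,0,0,0,60],
    [-38,-400,-60,0,0,0,60],
    [-38,-400,-60,0,0,0,60],
    [-38,-400,-60,0,0,0,60],
    [-38,-400,-60,0,0,0,60],
    [-38,-400,-60,0,0,0,60],
    [-38,-400,-60,0,0,0,60],
  ],
)

```text
time: 46.32
tcp_pos: [0.5153, 0.0205, 0.2767]
ee_rot: [-81.7, 88.8, 99.9]
wrist_force: [0.6, -0.0, -0.7]
grip_width: 0.7
```

```bash
python3 - <<'E'
from h import *
st(); c=snap('wrist','w24'); snap('top','t24')
m=cv2.inRange(cv2.cvtColor(c['frame'],cv2.COLOR_BGR2HSV),(3,150,120),(14,255,255)); n,l,s,ce=cv2.connectedComponentsWithStats(m)
P=[]
for i in range(1,n):
    p=at(c,ce[i],.093)
    if s[i,4]>60 and .55<p[0]<.65 and 0<p[1]<.12: print(s[i].tolist(),p.round(4)); P.append(p)
if len(P)==2:
    d=P[0]-P[1]; w=np.degrees(np.arctan2(d[1],d[0])); print('wing dir',w)
# dark wheel: predicted projection of rim at z=.035 for a=1.72
bolt=np.array([.6029,.056]); ex=np.array([.9992,-.0407]); ey=np.array([.0407,.9992])
g=cv2.cvtColor(c['frame'],cv2.COLOR_BGR2GRAY)
cen=proj(c,(*bolt,.035)); print('bolt px',cen)
x,y=cen.astype(int)
cr=g[y-35:y+35:2,x-40:x+40:2]
for r in cr: print(' '.join('%3d'%v for v in r))
E
```

```text
t 46.325 tcp [0.5153 0.0205 0.2767] phi -88.3 a 4.643 gapest 25.74 F [ 0.57 -0.04 -0.68] T [-0.028  0.001  0.021] w 0.700
[236, 45, 20, 22, 264] [0.6184 0.0542 0.093 ]
[230, 84, 19, 21, 243] [0.5881 0.06   0.093 ]
wing dir -10.921294624452871
bolt px [251.02741987  77.91074527]
132 133 135 132 132 132 131 127 130 130 128 130 130 129 127 131 127 128 130 127 129 128 128 126 128 124 125 124 125 126 126 126 122 124 123 122 124 123 122 121
134 135 131 131 132 133 130 131 132 129 129 132 130 131 133 112 108 117 130 128 129 126 129 127 125 124 128 126 125 126 124 125 125 123 123 122 122 122 122 119
132 131 133 130 131 133 132 130 130 129 130 128 130 130 138 160 154 149 139 125 108 112 127 127 127 125 126 126 123 125 123 126 123 124 124 123 121 122 119 118
131 134 132 131 130 133 131 131 130 128 132 129 129 129 154 173 167 168 158 154 152 132 110 127 124 124 121 124 124 122 124 122 123 121 121 122 123 121 119 119
132 133 135 129 131 131 129 130 127 128 130 129 128 117 158 178 159 169 168 163 162 146 105 122 124 121 122 123 123 123 122 122 126 120 120 119 123 120 120 120
132 132 131 130 129 1
[... 4078 characters left out ...]
 113 113 114 110 111  83  65  67  64  62  63  63  60  64  63
120 116 118 120 117 117 115 120 115 118 115 118 115 108 101  86  90  93 110 115 115 115 113 113 114 112 112 111 109 109  73  60  62  64  59  58  63  63  61  63
118 118 117 120 117 117 117 116 119 117 118 118 116 115 114 114 115 115 113 115 115 114 111 114 110 112 113 112 111 112  75  60  60  64  63  61  62  58  61  62
120 118 116 116 115 116 117 115 114 116 114 114 115 113 113 114 114 114 113 113 112 113 114 114 110 111 112 112 111 112  73  61  59  61  60  58  59  60  59  61
116 114 115 116 117 118 116 113 115 113 115 115 117 114 113 115 113 114 113 114 115 114 115 111 110 110 112 110 111 108 104 102  68  61  57  59  63  61  63  60
```

```bash
python3 - <<'E'
from h import *
c=load('w24'); t=load('t24')
for nm,d in(('t24',t),('s',snap('scene','s25'))):
    h=cv2.cvtColor(d['frame'],cv2.COLOR_BGR2HSV); m=cv2.inRange(h,(0,0,150),(180,60,255)); n,l,s,ce=cv2.connectedComponentsWithStats(m)
    for i in range(1,n):
        p=at(d,ce[i],.03)
        if s[i,4]>15 and .33<p[0]<.72 and -.2<p[1]<.46: print(nm,s[i].tolist(),p.round(3))
E
```

```text
t24 [293, 172, 47, 12, 225] [ 0.66  -0.125  0.03 ]
t24 [153, 183, 5, 25, 88] [0.604 0.305 0.03 ]
t24 [160, 185, 9, 3, 23] [0.629 0.281 0.03 ]
t24 [120, 186, 5, 25, 91] [0.595 0.391 0.03 ]
t24 [128, 188, 12, 3, 32] [0.62  0.362 0.03 ]
t24 [136, 193, 7, 21, 110] [0.582 0.345 0.03 ]
t24 [167, 197, 6, 14, 58] [0.579 0.266 0.03 ]
t24 [117, 241, 5, 26, 97] [0.449 0.387 0.03 ]
t24 [126, 243, 15, 24, 164] [0.445 0.346 0.03 ]
t24 [149, 247, 5, 26, 84] [0.435 0.304 0.03 ]
t24 [159, 248, 9, 5, 27] [0.46  0.272 0.03 ]
s [399, 200, 5, 20, 54] [0.416 0.301 0.03 ]
s [384, 206, 11, 20, 92] [0.449 0.265 0.03 ]
s [429, 211, 5, 21, 55] [0.432 0.384 0.03 ]
s [412, 217, 10, 20, 96] [0.462 0.344 0.03 ]
s [299, 233, 8, 7, 39] [0.57  0.053 0.03 ]
s [209, 237, 139, 49, 631] [0.663 0.01  0.03 ]
s [392, 253, 6, 23, 71] [0.586 0.301 0.03 ]
s [373, 254, 2, 13, 17] [0.589 0.246 0.03 ]
s [376, 256, 14, 22, 113] [0.604 0.267 0.03 ]
s [427, 257, 5, 24, 69] [0.576 0.387 0.03 ]
s [229, 261, 6, 7, 17] [ 0.697 -0.105  0.03 ]
s [410, 260, 14, 23, 107] [0.595 0.349 0.03 ]
```

Each bin holds two brackets standing upright, nothing is left on the bed, the block is in its slot, and the bolt has not moved since I let go. I'm handing the job in.

```bash
python3 -c "
from h import *
print(arm.close_job())"
```

```text
the job is handed in; nothing more can be done
None
```

The drilling guide is set for 25 mm rails and I handed the job in at about 46 s of the 210 s allowed.

- **Brackets:** All four were on the bed. The two left-hand ones are in the red bin and the two right-hand ones in the green. The last top and scene pictures show two upright in each bin and none on the bed.
- **Setting:** I turned the bolt until the torque rose clearly (to about 0.2–0.3 N m, at roughly 1.75–1.79 rad). Then I eased back to light contact and let go at 1.72 rad. From the contact point I put the gap at about 25.0–25.4 mm. The cameras alone give about 25.1 mm, but only to about 1–2 mm.
- **Sliding test:** The block came out along the fence with about 5 N, part of which was my own light press on the fence. The wing read 1.72 rad again afterwards, so the setting did not move.
- **Block:** The blue block is back upright in its own slot. It went in without touching the walls, and its top is level with the yellow and orange blocks, which I did not touch.

Two readings disagreed. The wrist camera and the arm differed by 1–2 mm over the held block, so I lined it up with the slot within a single picture. The slot floor also came about 2 mm higher than I expected, which fits a thicker board. I did not measure the final roller gap directly in a picture.

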